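# Make up two gift sets at the salon reception

## Task

Make up the two gift sets from the stock on the desk: in the pale pink tray, the pink nail polish standing in the square well and the cream tube lying in the long trough; in the dark tray, the brown oil dropper bottle standing in the square well and the pink and the teal hair clip lying in the two slots, one in each, whichever you like. Everything must sit right down in its pocket, bottles upright, tube and clips right way up, and be let go; leave the black clip where it lies.

Things in the scene. Friction and masses are not known exactly. Their poses are not given: they have to be found in the camera images.
- pink_tray: Pale pink set tray, fixed, 140 (x) by 192 mm (y). Origin: centre of its underside, z up. Deck top z = 17 mm, pocket floors z = 3 mm, upright walls. Tube trough 58 (x) by 172 mm (y), centre (-30, 0). Finger recess of the same depth across it: y -30 to 30, from x = 33 out through the -x edge. Square bottle well 48 by 48 mm, centre (36, 62).
- dark_tray: Charcoal set tray, fixed, 154 (x) by 172 mm (y). Origin: centre of its underside, z up. Deck top z = 17 mm, pocket floors z = 3 mm, upright walls. Two clip slots 36 (x) by 114 mm (y), centres (-50, -20) and (50, -20). Finger recess of the same depth right across the tray in x, through both edges, y -50 to 10. Square bottle well 48 by 48 mm, centre (0, 52).
- nail_polish: Bottle of pink nail polish with a black cap, standing; 79 mm high. Round glass body 31 mm across up to z = 46 mm, cap 17 mm across above it. Origin: centre of its underside, z up. 40 to 70 g.
- oil_dropper: Brown glass oil bottle with a black dropper top, standing; 102 mm high. Round body 33 mm across up to z = 70 mm, collar 24 mm across up to 77 mm, rubber bulb 13 mm across above. Origin: centre of its underside, z up. 56 to 98 g.
- cream_tube: White cream tube with a red cap, lying on the desk; 156 mm long, 43 mm wide, 30 mm high. Origin: centre of its underside; own y axis along its length, z up. 22 to 40 g; take it across its width at the middle.
- pink_clip: Pink hair sectioning clip, a flat tapering wedge lying flat, 98 mm long, 16 mm high, 22 mm wide at its broad end, about 16 at the middle. Origin: centre of its underside; own y axis along its length, z up. 18 g; its jaw does not move. Take it across its width.
- teal_clip: Teal green hair sectioning clip, a flat tapering wedge lying flat, 98 mm long, 16 mm high, 22 mm wide at its broad end, about 16 at the middle. Origin: centre of its underside; own y axis along its length, z up. 18 g; its jaw does not move. Take it across its width.
- black_clip: Black hair sectioning clip, a flat tapering wedge lying flat, 98 mm long, 16 mm high, 22 mm wide at its broad end, about 16 at the middle. Origin: centre of its underside; own y axis along its length, z up. 18 g; its jaw does not move. Belongs to neither set: it stays where it lies.
Things that resemble listed ones, but are neither listed nor needed, are in the scene too. Leave any green or purple look-alike of the nail_polish alone. Leave any purple look-alike of the oil_dropper alone.

How it is judged:
By the outcome, as a careful person would: the job done as asked, in the order asked, and still so for the second after the job is handed in, with the robot touching nothing.
It also fails if it takes over 115 s, if anything falls off the work surface, if the arm or the gripper's body presses on something with over 40 N, if the wrist force passes 120 N, or if a joint passes its speed limit or range.

## Robot

A 6-joint arm with a two-finger parallel gripper is mounted at the origin on a cart in front of the work surface, level with it; the furniture and walls round the work are solid. World frame = base frame: x ahead of the robot, y to its left, z up, the work surface at z = 0. Lengths are in m, angles in degrees, forces in N, time in s.
With the tool pointing down it reaches from about 0.35 to 0.975 m from the base axis. Payload 17.4 kg.
Tool frame: the origin (TCP) lies on the centre line of the jaws, within the pads' length; the fingertips stand 14 mm ahead of it and the grasp point (between the pads) lies 5 mm behind it; z points along the fingers, y is the line along which they close (so a half turn about z gives the same grasp; the last joint's range is limited). The gripper opens to 85 mm and grips with 20 to 120 N. Pads are 22 mm wide; open, the fingers measure 114 mm over their backs; the gripper's body (76 mm by 85 mm) begins 54 mm behind the grasp point. The pads swing forward as they close: fully open they stand 13 mm farther back than shut.
Start: joints at [-67.769, 6.646, 82.598, -0, 90.757, -2.166], TCP at [0.279, -0.615, 0.245] pointing down, gripper open.
Joint ranges: [-162.19, 162.19], [-47.58, 125.68], [4.15, 143.07], [-65.23, 245.23], [0.69, 171.88], [-170.13, 170.13]. Speed limits (degrees/s): [108.29, 108.29, 127.2, 180, 180, 180].

## Interface

Orientations are given as a 3x3 rotation matrix whose columns are the frame's x, y, z axes.
In Python, from workcell import state, grab_frame, sign_off gives the robot as it stands. The module is installed in compiled form; this text tells all that it offers.
- The arm moves only by the tool play_rows, never from a script. Its arguments are lists of equal length, an entry for each row: "linear": the shift along the tool's x, y, z in mm, a list of three; "turn": the turn about the tool's z in rad; "jaw": the closure, from 0 (fully open) to 1 (shut). In form: {"linear": [[x, y, z], ...], "turn": [turn, ...], "jaw": [jaw, ...]}. A call has 1 to 5 rows; each row is the pose to reach, as a shift and turn from the pose commanded when the call began, along the tool's axes at that moment; what a row does not reach only later rows make up. A row lasts 1/12 s, in which the tool goes at most 41.7 mm and 7.16 degrees, less where a joint would pass 70% of its speed; a pose out of reach is approached as far as the arm can. A call with a gripper value outside its range is refused whole. The fingers move at their own pace and stop on an object; "newtons" is the grip in N (left out, the last holds). Time passes only in rows, so rows that repeat a pose let the fingers close. It gives the time, the measured TCP pose, the force, the opening and the grip force at its end, in the units of the state.
- state(): the state, without advancing time (a new reading comes with each control period).
- grab_frame(name): name is "scene" or "side" or "wrist"; returns a dict with "img" (400x640x3 uint8, red, green, blue), "K" (3x3 intrinsics, pixels), "rvec" (rotation vector, rad) and "tvec" (3), from world to camera coordinates, as OpenCV has them. Camera axes: x right, y down, z forward; pixel columns grow to the right and rows downward; lengths in m; the calibration is good to about 2 mm. A picture is of the moment at which its call begins. There is no depth.
- sign_off(): hands the job in; it is judged then, once.
The state is a dict: "t": time; "joint_pos": joint angles; "joint_velocities": joint speeds; "effort": joint torques, N m; "eef_pos": TCP position; "tcp_rot": TCP orientation; "wrist_force": force on the tool from outside, world axes, zero at the start; "wrist_torque": the same for the moment, N m; "finger_gap": finger opening in m; "grip_force": force on a finger pad.
Only numpy, scipy, OpenCV 4.12 (cv2) and the standard library are available. Lean on these libraries where they do the work, as an engineer would, in place of code of your own. Each camera call takes 0.05 s, during which the arm holds its last target. There are 200 camera calls.

## Working session

There is one attempt and no reset: what is moved stays moved. The work goes in short steps, Python scripts to look and compute and a tool call to move; the robot and the scene stay as the last step left them, time stands still between calls to the robot, and variables do not carry over. Pictures are saved under pics/ and viewed, at most 14 in all, crops included, and the job is handed in when it is done.

Besides the shell and the picture viewer there is one more tool, called after "Call:" as a command line: name --pt "numbers of a row" for each row, then --argument value for the rest. play_rows: Moves the arm, as the interface text tells. Its arguments: {"type":"object","properties":{"linear":{"type":"array","items":{"type":"array","items":{"type":"number"}}},"turn":{"type":"array","items":{"type":"number"}},"jaw":{"type":"array","items":{"type":"number"}},"newtons":{"type":"number"}},"required":["linear","turn","jaw"]}

```bash
mkdir -p pics
cat > h.py <<'E'
import numpy as np, cv2
from workcell import state, grab_frame, sign_off
def grab(name, fn=None):
    f=grab_frame(name)
    if fn: cv2.imwrite('pics/'+fn, cv2.cvtColor(f['img'],cv2.COLOR_RGB2BGR))
    return f
def ray(f,u,v,z):
    R=cv2.Rodrigues(np.array(f['rvec'],float))[0]; t=np.array(f['tvec'],float).ravel()
    d=R.T@np.linalg.inv(f['K'])@np.array([u,v,1.]); c=-R.T@t
    return c+d*(z-c[2])/d[2]
def proj(f,p):
    return cv2.projectPoints(np.array([p],float),np.array(f['rvec'],float),np.array(f['tvec'],float),np.array(f['K'],float),None)[0].ravel()
E
python3 - <<'E'
from h import *
s=state(); print({k:np.round(v,3).tolist() for k,v in s.items()})
for n in ['scene','side','wrist']:
    f=grab(n,n+'0.png'); R=cv2.Rodrigues(np.array(f['rvec'],float))[0]; print(n,np.round(-R.T@np.array(f['tvec']).ravel(),3),np.round(R,2).tolist(),f['K'][0][0])
E
```

```text
{'t': 0.0, 'joint_pos': [-67.772, 6.674, 82.639, -0.001, 90.756, -2.167], 'joint_velocities': [-0.006, -0.015, -0.016, 0.081, 0.056, 0.027], 'effort': [0.001, -73.198, -63.25, 0.0, 0.006, 0.0], 'eef_pos': [0.279, -0.615, 0.245], 'tcp_rot': [[0.911, 0.413, -0.0], [0.413, -0.911, 0.001], [0.0, -0.001, -1.0]], 'wrist_force': [0.053, 0.477, -0.918], 'wrist_torque': [-0.013, -0.009, 0.004], 'grip_force': 0.0, 'finger_gap': 0.085}
scene [0.089 0.303 0.81 ] [[-0.78, -0.62, -0.01], [-0.47, 0.6, -0.65], [0.41, -0.5, -0.76]] 469.2244674976532
side [ 0.336 -1.057  0.651] [[0.99, -0.17, -0.02], [-0.12, -0.58, -0.81], [0.12, 0.8, -0.59]] 419.2522372506595
wrist [ 0.352 -0.581  0.374] [[0.41, -0.91, -0.0], [-0.87, -0.39, 0.31], [-0.28, -0.13, -0.95]] 311.06283691339524
```

View pics/scene0.png

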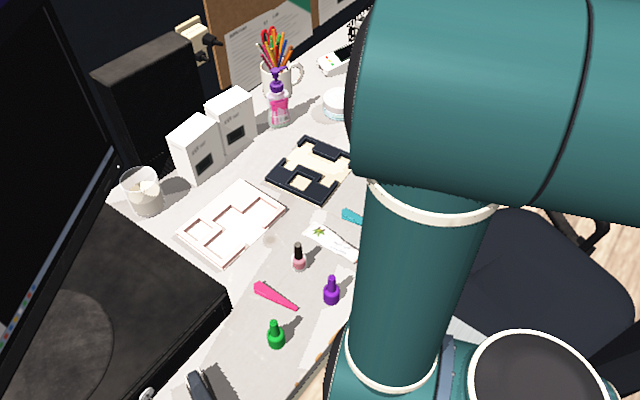

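View pics/side0.png

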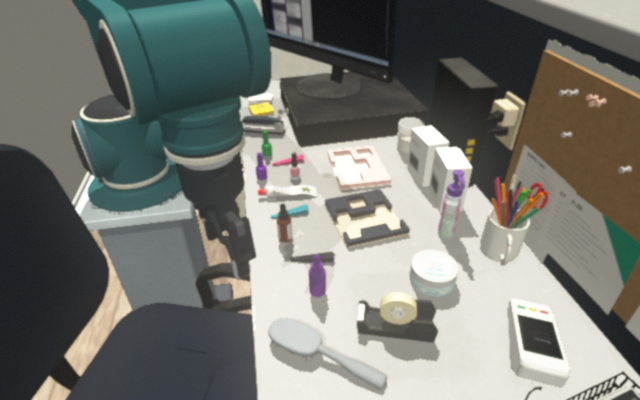

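Scene: pink tray at (230,222), dark tray (312,170), nail polish (299,257), pink clip (276,296), tube (330,240), and teal clip partly hidden (350,216). Side: all of the stock shows. The brown dropper is at (285,225), the black clip at (312,257), the teal clip at (290,212) and the tube at (290,191).

Run:
```python
from h import *
f=grab('side'); im=cv2.cvtColor(f['img'],cv2.COLOR_RGB2BGR)
c=cv2.resize(im[125:310,240:425],None,fx=3.2,fy=3.2,interpolation=cv2.INTER_CUBIC); cv2.imwrite('pics/sidecrop.png',c)
g=grab('scene')
hs=cv2.cvtColor(f['img'],cv2.COLOR_RGB2HSV); hg=cv2.cvtColor(g['img'],cv2.COLOR_RGB2HSV)
def blobs(name,fr,h,lo,hi,z,roi):
    m=cv2.inRange(h,np.array(lo),np.array(hi)); k=np.zeros_like(m); x0,y0,x1,y1=roi; k[y0:y1,x0:x1]=m[y0:y1,x0:x1]
    n,l,st,ce=cv2.connectedComponentsWithStats(k)
    for i in range(1,n):
        if st[i,4]>25:
            pts=np.argwhere(l==i)[:,::-1]
            w=np.array([ray(fr,u,v,z)[:2] for u,v in pts]); mu=w.mean(0); U,S,V=np.linalg.svd(w-mu,full_matrices=False)
            pr=(w-mu)@V.T; mid=mu+(pr.max(0)+pr.min(0))/2@V
            print(name,st[i],'mean',mu.round(3),'mid',mid.round(3),'ext',np.ptp(pr,axis=0).round(3),'dir',V[0].round(2), 'deg',np.degrees(np.arctan2(V[0][1],V[0][0])).round(1), 'bottom px',pts[pts[:,1].argmax()])
blobs('pink side',f,hs,(155,110,100),(178,255,255),.012,(260,130,330,180))
blobs('teal side',f,hs,(82,90,60),(102,255,255),.012,(265,195,325,225))
blobs('black side',f,hs,(0,0,0),(179,255,80),.012,(285,245,340,268))
blobs('brown side',f,hs,(0,90,20),(18,255,140),.03,(270,200,300,245))
blobs('pink scene',g,hg,(155,110,100),(178,255,255),.012,(245,270,310,320))
for nm,fr,px in [('polish base side',f,(295,177)),('dropper base side',f,(285,241)),('polish base scene',g,(299,271)),('tube L',f,(262,192)),('tube R',f,(317,193))]:
    print(nm,ray(fr,*px,0.0 if 'base' in nm else .015).round(3))
```

```text
pink side [296 155   7   6  34] mean [0.461 0.019] mid [0.46 0.02] ext [0.03  0.019] dir [-0.27 -0.96] deg -105.7 bottom px [297 160]
pink side [274 158  18   7  58] mean [0.412 0.006] mid [0.411 0.005] ext [0.058 0.021] dir [-0.96 -0.29] deg -163.3 bottom px [274 164]
teal side [288 205  19   9  80] mean [ 0.422 -0.231] mid [ 0.421 -0.232] ext [0.049 0.019] dir [-0.96 -0.28] deg -163.9 bottom px [289 213]
brown side [278 217  12  25 136] mean [ 0.377 -0.319] mid [ 0.378 -0.32 ] ext [0.084 0.026] dir [-0.09 -1.  ] deg -94.9 bottom px [284 241]
pink scene [254 281  44  30 444] mean [0.43  0.022] mid [0.425 0.022] ext [0.1   0.024] dir [-0.99 -0.11] deg -173.9 bottom px [293 310]
polish base side [ 0.436 -0.065  0.   ]
dropper base side [ 0.377 -0.328  0.   ]
polish base scene [ 0.429 -0.055  0.   ]
tube L [ 0.338 -0.142  0.015]
tube R [ 0.48  -0.175  0.015]
```

View pics/sidecrop.png

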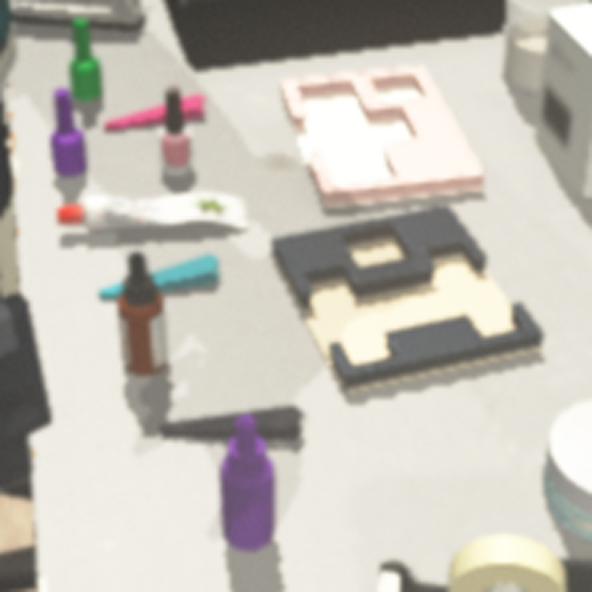

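Crop: the dark tray's well is at (378,255), its slots towards the camera, with cream floors. The pink tray's well is at (398,85). The brown bottle base is at (145,370). Positions agree with the task sizes, so I'll go above the middle for a close look.

Call:
play_rows --pt "150 -145 -62" --pt "150 -145 -62" --pt "150 -145 -62" --pt "150 -145 -62" --pt "150 -145 -62" --turn '[0.426,0.426,0.426,0.426,0.426]' --jaw '[0,0,0,0,0]'

```text
t: 0.67
eef_pos: [0.3524, -0.4272, 0.3051]
tcp_rot: [[1.0, -0.005, 0.0], [-0.005, -1.0, 0.0], [0.0, -0.0, -1.0]]
wrist_force: [0.4, -0.4, 0.5]
finger_gap: 0.0855
grip_force: 0.0
```

Call:
play_rows --pt "60 -146 -45" --pt "60 -146 -45" --pt "60 -146 -45" --pt "60 -146 -45" --pt "60 -146 -45" --turn '[0,0,0,0,0]' --jaw '[0,0,0,0,0]'

```text
t: 1.08
eef_pos: [0.4141, -0.2785, 0.3526]
tcp_rot: [[1.0, 0.004, 0.004], [0.004, -1.0, -0.001], [0.004, 0.001, -1.0]]
wrist_force: [-1.1, -0.2, -0.9]
finger_gap: 0.0851
grip_force: 0.0
```

Call:
play_rows --pt "54 -145 -48" --pt "54 -145 -48" --pt "54 -145 -48" --pt "54 -145 -48" --pt "54 -145 -48" --turn '[0,0,0,0,0]' --jaw '[0,0,0,0,0]'

```text
t: 1.5
eef_pos: [0.4677, -0.1338, 0.3999]
tcp_rot: [[1.0, 0.004, 0.003], [0.004, -1.0, 0.0], [0.003, -0.0, -1.0]]
wrist_force: [-0.2, 0.3, 0.3]
finger_gap: 0.0857
grip_force: 0.0
```

Run:
```python
from h import *
s=state(); print(s['t'],s['eef_pos'],s['joint_pos'],np.round(s['tcp_rot'],3).tolist())
f=grab('wrist','w1.png'); np.savez('w1.npz',**f)
f=grab('scene'); np.savez('sc1.npz',**f); f=grab('side'); np.savez('si1.npz',**f)
```

```text
1.5 [ 0.4676827  -0.13379947  0.3999244 ] [-1.90103104e+01 -1.68068479e+01  9.03223882e+01  7.36521131e-02
  1.06322748e+02  7.07754750e+01] [[1.0, 0.004, 0.003], [0.004, -1.0, 0.0], [0.003, -0.0, -1.0]]
```

View pics/w1.png

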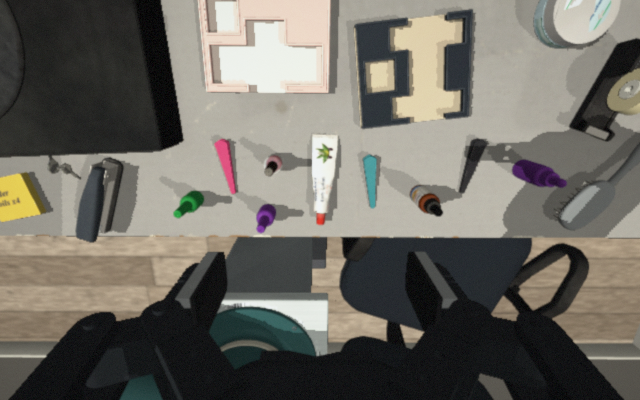

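Wrist view: clear of the arm. Pink clip (227,165), polish (273,165), tube (323,180), teal clip (371,180), dropper (427,200), black clip (472,165), dark tray (413,68), pink tray (265,45), cut at the top.

```bash
cat >> h.py <<'E'
def blob(fr,lo,hi,z,roi,name='',minA=25,inv=False,big=False):
    h=cv2.cvtColor(fr['img'],cv2.COLOR_RGB2HSV); m=cv2.inRange(h,np.array(lo),np.array(hi)); k=np.zeros_like(m); x0,y0,x1,y1=roi; k[y0:y1,x0:x1]=m[y0:y1,x0:x1]
    n,l,st,ce=cv2.connectedComponentsWithStats(k)
    for i in range(1,n):
        if st[i,4]<minA: continue
        c=max(cv2.findContours((l==i).astype(np.uint8),cv2.RETR_EXTERNAL,cv2.CHAIN_APPROX_NONE)[0],key=len)[:,0]
        w=np.array([ray(fr,u,v,z)[:2] for u,v in c])*1000
        (cx,cy),(a,b),ang=cv2.minAreaRect(w.astype(np.float32))
        if a<b: a,b,ang=b,a,ang-90
        print(name,st[i].tolist(),'rect c',round(cx,1),round(cy,1),'len',round(a,1),round(b,1),'long axis deg',round((ang+90)%180-90,1),'mean',np.round(w.mean(0),1))
E
python3 - <<'E'
from h import *
w=dict(np.load('w1.npz')); sc=dict(np.load('sc1.npz'))
h=cv2.cvtColor(w['img'],cv2.COLOR_RGB2HSV)
for n,p in dict(pclip=(228,170),pol=(276,160),tube=(318,185),teal=(371,180),black=(472,165),dark=(365,50),cream=(428,70),deckpk=(215,60),floorpk=(265,70),desk=(345,140),brown=(424,200)).items(): print(n,h[p[1],p[0]])
blob(w,(155,100,80),(178,255,255),.012,(205,130,250,200),'pink')
blob(w,(82,80,50),(102,255,255),.012,(355,145,385,215),'teal')
blob(w,(0,0,0),(179,255,70),.012,(455,130,492,200),'black')
blob(w,(0,0,0),(179,255,90),.017,(350,5,480,132),'dark',400)
blob(w,(15,30,150),(35,255,255),.003,(350,5,480,132),'cream')
blob(w,(0,0,195),(179,60,255),.015,(300,125,345,232),'tube')
blob(w,(150,30,60),(179,200,255),.03,(258,145,290,182),'polish')
blob(w,(0,80,20),(18,255,200),.04,(405,180,445,220),'brown')
blob(w,(0,0,225),(179,30,255),.003,(195,0,335,98),'pkfloor',100)
E
```

```text
pclip [171 159 225]
pol [177  70 168]
tube [ 54   5 243]
teal [ 90 129 162]
black [160  15  51]
dark [100  38  61]
cream [ 21  56 223]
deckpk [ 16  40 172]
floorpk [ 50   6 242]
desk [ 24  20 182]
brown [  8 179 118]
pink [214, 139, 22, 55, 542] rect c 428.6 14.4 len 94.6 24.2 long axis deg 14.1 mean [430.7  18.1]
teal [363, 155, 14, 53, 448] rect c 402.9 -230.6 len 94.2 21.5 long axis deg 9.8 mean [ 404.4 -227.9]
black [459, 139, 28, 53, 572] rect c 432.3 -391.6 len 92.7 26.1 long axis deg -18.1 mean [ 433.9 -395.9]
dark [444, 10, 30, 109, 2021] rect c 587.5 -349.5 len 152.4 41.1 long axis deg 6.2 mean [ 590.2 -352. ]
dark [355, 18, 55, 110, 3503] rect c 574.3 -237.1 len 152.5 77.0 long axis deg 6.9 mean [ 576.9 -237.7]
cream [393, 14, 69, 109, 4816] rect c 582.6 -308.3 len 155.8 103.9 long axis deg 6.6 mean [ 585.3 -308.3]
cream [354, 28, 8, 100, 147] rect c 568.4 -198.4 len 148.8 3.3 long axis deg 6.6 mean [ 570.6 -198.5]
cream [369, 60, 25, 32, 692] rect c 573.8 -236.7 len 44.2 38.0 long axis deg 7.6 mean [ 573.9 -237.2]
tube [312, 134, 26, 80, 1388] rect c 414.7 -147.3 len 138.9 41.2 long axis deg 0.0 mean [ 420.6 -144.2]
polish [267, 156, 14, 12, 72] rect c 442.2 -64.4 len 22.0 17.3 long axis deg 80.5 mean [441.4 -65. ]
brown [419, 193, 21, 20, 180] rect c 376.4 -319.9 len 32.5 28.2 long axis deg -45.1 mean [ 376.8 -319.9]
pkfloor [216, 2, 23, 31, 635] rect c 656.2 1.3 len 40.1 33.0 long axis deg 0.2 mean [658.   -0.9]
pkfloor [219, 22, 104, 71, 4680] rect c 599.7 -61.9 len 160.8 100.7 long axis deg -89.8 mean [594.8 -72.1]
```

Call:
play_rows --pt "-30 -70 190" --pt "-30 -70 190" --pt "-30 -70 190" --pt "-30 -70 190" --pt "-30 -70 190" --turn '[0,0,0,0,0]' --jaw '[0.35,0.35,0.35,0.35,0.35]'

```text
t: 2.07
eef_pos: [0.435, -0.0686, 0.2047]
tcp_rot: [[1.0, -0.002, -0.001], [-0.002, -1.0, 0.0], [-0.001, -0.0, -1.0]]
wrist_force: [0.0, -0.5, -0.5]
finger_gap: 0.0557
grip_force: 0.0
```

Call:
play_rows --pt "0 0 20" --pt "0 0 20" --pt "0 0 20" --turn '[0,0,0]' --jaw '[0.35,0.35,0.35]'

```text
t: 2.32
eef_pos: [0.4358, -0.069, 0.1874]
tcp_rot: [[1.0, -0.002, -0.001], [-0.002, -1.0, 0.0], [-0.001, -0.0, -1.0]]
wrist_force: [0.3, 0.1, 0.5]
finger_gap: 0.055
grip_force: 0.0
```

Run:
```python
from h import *
s=state(); print(s['t'],s['eef_pos'],s['finger_gap'],np.round(s['tcp_rot'],3).tolist())
f=grab('wrist','w2.png'); np.savez('w2.npz',**f)
print('px of polish top/bottom if at 438,-64:',proj(f,(.438,-.064,.079)),proj(f,(.438,-.064,0)), 'tcp axis top', proj(f,(s['eef_pos'][0],s['eef_pos'][1],.079)))
```

```text
2.3167 [ 0.43584382 -0.06898884  0.18739052] 0.05503799513829005 [[1.0, -0.002, -0.001], [-0.002, -1.0, 0.0], [-0.001, -0.0, -1.0]]
px of polish top/bottom if at 438,-64: [310.50064588 194.22193172] [311.72875504 170.5577661 ] tcp axis top [316.69087277 196.74394338]
```

View pics/w2.png

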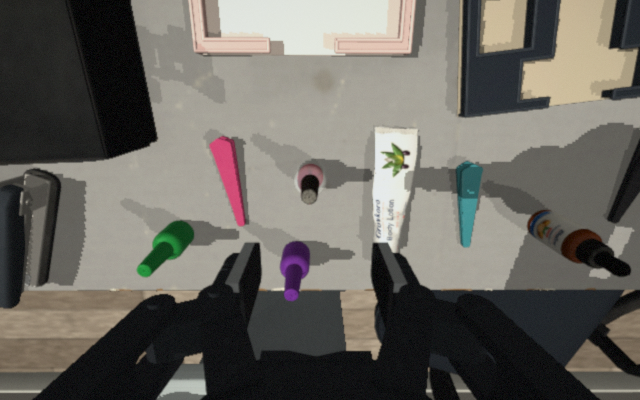

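Polish cap top at (308,196), about 2 mm off the prediction, so it stands at about (436.5, -62). The fingers clear the purple bottle and the tube. Descending to grip the body at z≈38.

Call:
play_rows --pt "1 -7 40" --pt "1 -7 80" --pt "1 -7 120" --pt "1 -7 154" --pt "1 -7 154" --turn '[0,0,0,0,0]' --jaw '[0.35,0.35,0.35,0.35,0.35]'

```text
t: 2.78
eef_pos: [0.4353, -0.0613, 0.0294]
tcp_rot: [[1.0, -0.001, -0.006], [-0.001, -1.0, 0.001], [-0.006, -0.001, -1.0]]
wrist_force: [-1.2, 0.3, -0.9]
finger_gap: 0.0555
grip_force: 0.0
```

Call:
play_rows --pt "0 0 0" --pt "0 0 0" --pt "0 0 0" --pt "0 0 0" --pt "0 0 0" --turn '[0,0,0,0,0]' --jaw '[0.35,0.7,0.8,0.8,0.8]' --newtons 25

```text
t: 3.2
eef_pos: [0.4391, -0.0616, 0.0369]
tcp_rot: [[1.0, -0.0, 0.005], [-0.0, -1.0, -0.001], [0.005, 0.001, -1.0]]
wrist_force: [-1.1, -2.3, 10.3]
finger_gap: 0.0289
grip_force: 23.9
```

Call:
play_rows --pt "0 0 0" --pt "0 0 0" --pt "0 0 0" --turn '[0,0,0]' --jaw '[0.8,0.8,0.8]'

```text
t: 3.45
eef_pos: [0.4391, -0.0616, 0.0369]
tcp_rot: [[1.0, -0.0, 0.005], [-0.0, -1.0, -0.001], [0.005, 0.001, -1.0]]
wrist_force: [-1.9, -2.1, 10.5]
finger_gap: 0.0288
grip_force: 23.9
```

Call:
play_rows --pt "0 0 -40" --pt "0 0 -80" --pt "0 0 -120" --pt "40 -10 -150" --pt "80 -20 -170" --turn '[0,0,0,0,0]' --jaw '[0.8,0.8,0.8,0.8,0.8]'

```text
t: 3.87
eef_pos: [0.507, -0.0441, 0.2041]
tcp_rot: [[1.0, -0.001, 0.008], [-0.001, -1.0, -0.001], [0.008, 0.001, -1.0]]
wrist_force: [-0.4, 0.2, 0.5]
finger_gap: 0.029
grip_force: 25.1
```

Call:
play_rows --pt "40 0 0" --pt "80 0 0" --pt "80 0 0" --pt "80 0 0" --pt "80 0 0" --turn '[0,0,0,0,0]' --jaw '[0.8,0.8,0.8,0.8,0.8]'

```text
t: 4.28
eef_pos: [0.5857, -0.044, 0.1986]
tcp_rot: [[1.0, -0.0, 0.001], [-0.0, -1.0, -0.0], [0.001, 0.0, -1.0]]
wrist_force: [-1.2, -0.3, -0.2]
finger_gap: 0.0287
grip_force: 25.1
```

Run:
```python
from h import *
s=state(); print(s['t'],s['eef_pos'],s['finger_gap'],np.round(s['tcp_rot'],3).tolist())
f=grab('wrist','w3.png'); np.savez('w3.npz',**f)
g=grab('scene'); np.savez('sc3.npz',**g)
for z in (.02,.04): blob(f,(0,0,225),(179,30,255),.003,(100,0,560,300),'fl',300)
```

```text
4.2833 [ 0.5857464  -0.04397133  0.19855141] 0.028726035664735916 [[1.0, -0.0, 0.001], [-0.0, -1.0, -0.0], [0.001, 0.0, -1.0]]
fl [297, 68, 136, 100, 316] rect c 670.3 -114.1 len 163.4 79.0 long axis deg 53.0 mean [ 667.7 -118.1]
fl [241, 77, 51, 54, 1735] rect c 655.0 7.9 len 52.0 51.3 long axis deg 90.0 mean [652.6   2. ]
fl [242, 108, 169, 96, 9649] rect c 600.2 -54.0 len 177.0 101.9 long axis deg 90.0 mean [593.7 -33.9]
fl [387, 256, 36, 33, 765] rect c 460.9 -148.6 len 45.3 41.9 long axis deg 87.0 mean [ 461.7 -149.3]
fl [297, 68, 136, 100, 316] rect c 670.3 -114.1 len 163.4 79.0 long axis deg 53.0 mean [ 667.7 -118.1]
fl [241, 77, 51, 54, 1735] rect c 655.0 7.9 len 52.0 51.3 long axis deg 90.0 mean [652.6   2. ]
fl [242, 108, 169, 96, 9649] rect c 600.2 -54.0 len 177.0 101.9 long axis deg 90.0 mean [593.7 -33.9]
fl [387, 256, 36, 33, 765] rect c 460.9 -148.6 len 45.3 41.9 long axis deg 87.0 mean [ 461.7 -149.3]
```

View pics/w3.png

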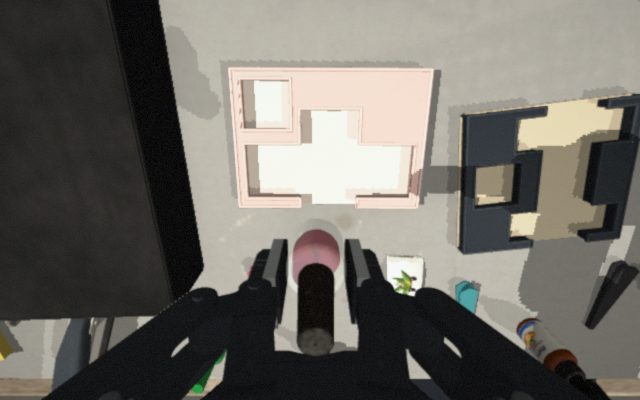

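The pink tray is fully in view: deck corners near (229,68), (434,70), (240,208) and (419,208), well opening from (241,77) to (293,131). The bottle hangs upright in the jaws at (317,255).

Run:
```python
from h import *
f=dict(np.load('w3.npz'))
P=[ray(f,u,v,.017)[:2]*1000 for u,v in [(230,68.5),(433,69.5),(419,208.5),(240,208.5)]]
print('corners',np.round(P,1).tolist()); c=sum(P)/4; ex=(P[0]+P[1]-P[2]-P[3]); ey=(P[0]+P[3]-P[1]-P[2]); print('c',c.round(1),'sizes',np.linalg.norm(ex)/2,np.linalg.norm(ey)/2,'yaws',np.degrees(np.arctan2(ex[1],ex[0])),np.degrees(np.arctan2(-ey[0],ey[1])))
m=cv2.inRange(cv2.cvtColor(f['img'],cv2.COLOR_RGB2HSV),(0,0,225),(179,30,255))
W=[ray(f,u,v,.017)[:2]*1000 for u,v in [(241,77),(293,77),(293,131),(241,131)]]; print('well',np.round(W,1).tolist(),np.mean(W,0).round(1))
# bottle base circle bottom edge in hand
s=state(); print('bottle base centre should be px',proj(f,(s['eef_pos'][0],s['eef_pos'][1],s['eef_pos'][2]-.035)))
```

```text
corners [[687.4, 36.6], [686.5, -152.6], [548.0, -153.7], [548.1, 37.8]]
c [617.5 -58. ] sizes 138.89045415275044 190.3366198664611 yaws -0.03002733414922451 -0.15361568261952283
well [[680.0, 26.9], [680.0, -21.9], [629.9, -20.8], [629.9, 30.6]] [655.    3.7]
bottle base centre should be px [317.08605199 238.41164094]
```

Call:
play_rows --pt "30 -22 0" --pt "60 -42 20" --pt "68 -48 50" --pt "68 -48 90" --pt "68 -48 110" --turn '[0,0,0,0,0]' --jaw '[0.8,0.8,0.8,0.8,0.8]'

```text
t: 4.8
eef_pos: [0.6523, 0.0045, 0.0844]
tcp_rot: [[1.0, 0.0, -0.002], [0.0, -1.0, 0.0], [-0.002, -0.0, -1.0]]
wrist_force: [-0.1, -0.2, -2.2]
finger_gap: 0.0288
grip_force: 25.1
```

Call:
play_rows --pt "0 0 0" --pt "0 0 0" --turn '[0,0]' --jaw '[0.8,0.8]'

```text
t: 4.97
eef_pos: [0.6533, 0.0039, 0.0884]
tcp_rot: [[1.0, -0.0, -0.0], [-0.0, -1.0, 0.0], [-0.0, -0.0, -1.0]]
wrist_force: [0.4, -0.2, 0.1]
finger_gap: 0.0289
grip_force: 25.1
```

Run:
```python
from h import *
s=state(); print(s['t'],s['eef_pos'],s['finger_gap'],np.round(s['tcp_rot'],3).tolist())
f=grab('wrist','w4.png')
```

```text
4.9667 [0.65325047 0.00392566 0.08842531] 0.028886778516250086 [[1.0, -0.0, -0.0], [-0.0, -1.0, 0.0], [-0.0, -0.0, -1.0]]
```

View pics/w4.png

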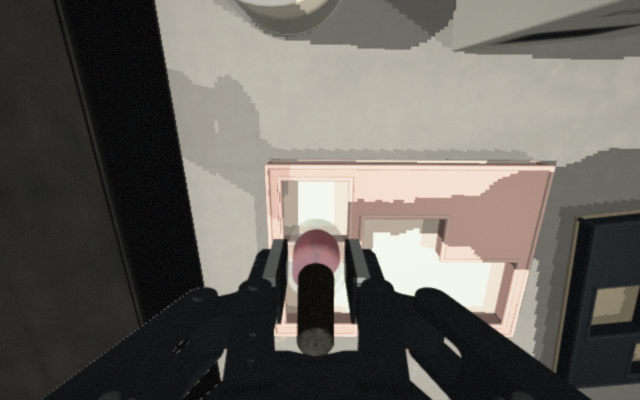

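The bottle is centred in the well sideways: bottle column 317, well from 281 to 352. Lowering it.

Call:
play_rows --pt "0 0 25" --pt "0 0 42" --pt "0 0 47" --pt "0 0 47" --pt "0 0 47" --turn '[0,0,0,0,0]' --jaw '[0.8,0.8,0.8,0.8,0.8]'

```text
t: 5.43
eef_pos: [0.6546, 0.0039, 0.0428]
tcp_rot: [[1.0, -0.0, 0.002], [-0.0, -1.0, -0.0], [0.002, 0.0, -1.0]]
wrist_force: [0.8, 0.5, 0.1]
finger_gap: 0.0289
grip_force: 25.1
```

Call:
play_rows --pt "0 0 1" --pt "0 0 1" --pt "0 0 1" --turn '[0,0,0]' --jaw '[0.8,0.8,0.8]'

```text
t: 5.68
eef_pos: [0.6542, 0.004, 0.0405]
tcp_rot: [[1.0, -0.0, 0.001], [-0.0, -1.0, -0.0], [0.001, 0.0, -1.0]]
wrist_force: [-0.3, -0.2, -0.6]
finger_gap: 0.0284
grip_force: 25.1
```

Call:
play_rows --pt "0 0 1" --pt "0 0 2" --pt "0 0 2" --turn '[0,0,0]' --jaw '[0.8,0.8,0.8]'

```text
t: 5.93
eef_pos: [0.6547, 0.004, 0.0399]
tcp_rot: [[1.0, -0.0, 0.002], [-0.0, -1.0, -0.0], [0.002, 0.0, -1.0]]
wrist_force: [-5.9, -0.8, 17.6]
finger_gap: 0.0289
grip_force: 26.6
```

Call:
play_rows --pt "0 0 0" --pt "0 0 0" --pt "0 0 0" --pt "0 0 0" --pt "0 0 0" --turn '[0,0,0,0,0]' --jaw '[0.62,0.55,0.5,0.45,0.4]'

```text
t: 6.35
eef_pos: [0.6538, 0.0041, 0.0373]
tcp_rot: [[1.0, -0.0, -0.0], [-0.0, -1.0, 0.0], [-0.0, -0.0, -1.0]]
wrist_force: [-0.5, -0.0, -0.5]
finger_gap: 0.0512
grip_force: 0.0
```

Call:
play_rows --pt "0 0 -15" --pt "0 0 -50" --pt "0 0 -90" --pt "-20 0 -130" --pt "-40 0 -150" --turn '[0,0,0,0,0]' --jaw '[0.3,0.3,0.3,0.3,0.3]'

```text
t: 6.77
eef_pos: [0.6145, 0.004, 0.1928]
tcp_rot: [[1.0, -0.0, 0.004], [-0.0, -1.0, -0.0], [0.004, 0.0, -1.0]]
wrist_force: [0.1, 1.2, 0.7]
finger_gap: 0.0596
grip_force: 0.0
```

Run:
```python
from h import *
s=state(); print(s['t'],s['eef_pos'],s['finger_gap'])
f=grab('wrist','w5.png');g=grab('scene')
print('polish top px wanted',proj(f,(.6535,.004,.082)))
```

```text
6.7667 [0.61446585 0.00403877 0.19281004] 0.05959555134174896
polish top px wanted [316.67917083 148.91703755]
```

View pics/w5.png

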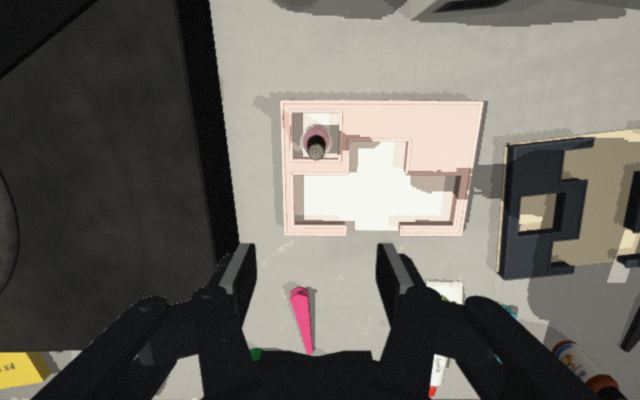

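Polish standing in the well, top at (316,150) against the predicted (316.7,149). Next, the tube pose, from the earlier clear views.

Run:
```python
from h import *
for n,roi,rows in (('w1',(300,125,346,235),range(136,226,8)),('w2',(365,120,430,262),range(130,240,10))):
    f=dict(np.load(n+'.npz')); h=cv2.cvtColor(f['img'],cv2.COLOR_RGB2HSV)
    m=cv2.inRange(h,(0,0,200),(179,60,255))|cv2.inRange(h,(0,130,80),(10,255,255))|cv2.inRange(h,(170,130,80),(179,255,255))
    ys,xs=np.nonzero(m[roi[1]:roi[3],roi[0]:roi[2]]); print(n,'rows',ys.min()+roi[1],ys.max()+roi[1])
    mid=[]
    for r in rows:
        c=np.nonzero(m[r,roi[0]:roi[2]])[0]+roi[0]
        if len(c)<4: continue
        a=ray(f,c.min(),r,.015)*1000;b=ray(f,c.max(),r,.015)*1000; mid.append((a+b)[:2]/2); print(r,c.min(),c.max(),mid[-1].round(1),'w',round(abs(a[1]-b[1]),1))
    mid=np.array(mid); p=np.polyfit(mid[:,0],mid[:,1],1); print('deg',np.degrees(np.arctan(p[0])),'y at x=410',np.polyval(p,410))
    print('ends', [ray(f,(xs.min()+xs.max())/2+roi[0],v+roi[1],z)[0]*1000 for v,z in ((ys.min(),.01),(ys.max(),.015))])
```

```text
w1 rows 134 224
136 312 337 [ 480.9 -147.3] w 41.1
144 312 336 [ 467.8 -146.6] w 39.7
152 312 336 [ 454.4 -146.8] w 40.0
160 312 334 [ 440.9 -145.2] w 37.0
168 312 334 [ 427.1 -145.4] w 37.3
176 312 333 [ 413.1 -144.7] w 35.9
184 313 330 [ 398.9 -143.1] w 29.3
192 317 328 [ 384.4 -145. ] w 19.1
200 316 326 [ 369.7 -142.5] w 17.5
208 314 325 [ 354.7 -140. ] w 19.4
216 317 324 [ 339.5 -141.9] w 12.5
deg -2.5383324254109545 y at x=410 -144.31918113250677
ends [np.float64(483.53129125852104), np.float64(324.0991683108349)]
w2 rows 127 251
130 375 416 [ 481.5 -144.7] w 39.3
140 375 416 [ 472.  -145.5] w 39.7
150 375 415 [ 462.2 -145.7] w 39.1
160 375 414 [ 452.3 -146. ] w 38.5
170 375 411 [ 442.1 -145.3] w 35.9
180 374 403 [ 431.8 -141.5] w 29.2
190 373 406 [ 421.2 -143.3] w 33.6
200 373 406 [ 410.4 -144.1] w 34.0
210 373 402 [ 399.4 -142.8] w 30.2
220 374 400 [ 388.2 -143. ] w 27.3
230 381 398 [ 376.6 -146.5] w 18.1
deg -0.7383211064290455 y at x=410 -144.12946213256745
ends [np.float64(483.8072039374561), np.float64(351.6332038771744)]
```

Tube: centre ≈ (405,-143.5), length 157 mm (156 given), width there 36 mm, axis ≈ -2° from x. Going over it and down.

Call:
play_rows --pt "-150 100 20" --pt "-150 100 20" --pt "-150 100 20" --pt "-150 100 20" --pt "-150 100 20" --turn '[0,0,0,0,0]' --jaw '[0.2,0.2,0.2,0.2,0.2]'

```text
t: 7.28
eef_pos: [0.4605, -0.0975, 0.1671]
tcp_rot: [[1.0, -0.001, -0.001], [-0.001, -1.0, -0.0], [-0.001, 0.0, -1.0]]
wrist_force: [-0.4, 0.6, 0.7]
finger_gap: 0.0683
grip_force: 0.0
```

Call:
play_rows --pt "-30 24 10" --pt "-60 48 20" --pt "-60 48 60" --pt "-60 48 60" --pt "-60 48 60" --turn '[0,0.03,0.03,0.03,0.03]' --jaw '[0.2,0.2,0.2,0.2,0.2]'

```text
t: 7.7
eef_pos: [0.4033, -0.1436, 0.1071]
tcp_rot: [[1.0, -0.031, -0.002], [-0.031, -1.0, 0.001], [-0.002, -0.001, -1.0]]
wrist_force: [0.1, -0.2, 1.1]
finger_gap: 0.0685
grip_force: 0.0
```

Run:
```python
from h import *
s=state(); print(s['t'],s['eef_pos'],s['finger_gap'],np.round(s['tcp_rot'],3).tolist())
f=grab('wrist','w6.png')
for x in (.33,.405,.48): print(x,proj(f,(x,-.1435+(.405-x)*.03,.015)))
```

```text
7.7 [ 0.40332382 -0.14362934  0.10714759] 0.06849649259744582 [[1.0, -0.031, -0.002], [-0.031, -1.0, 0.001], [-0.002, -0.001, -1.0]]
0.33 [316.67486471 286.3537089 ]
0.405 [316.66137825 201.40332815]
0.48 [316.64491962  97.73144378]
```

View pics/w6.png

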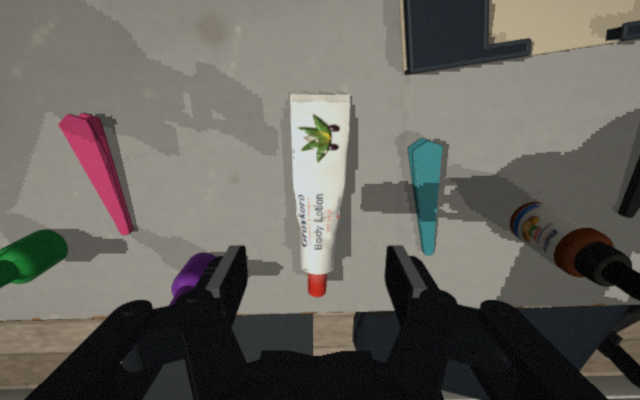

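Tube lies centred between the jaws: column ~319, tail row 95, cap end row 297, as predicted. Descending.

Call:
play_rows --pt "1 1 35" --pt "1 1 65" --pt "1 1 85" --pt "1 1 90" --pt "1 1 90" --turn '[0,0,0,0,0]' --jaw '[0.2,0.2,0.2,0.2,0.2]'

```text
t: 8.17
eef_pos: [0.4054, -0.1444, 0.0179]
tcp_rot: [[1.0, -0.029, -0.001], [-0.029, -1.0, 0.001], [-0.001, -0.001, -1.0]]
wrist_force: [0.5, 0.1, 0.1]
finger_gap: 0.0683
grip_force: 0.0
```

Call:
play_rows --pt "0 0 0" --pt "0 0 0" --pt "0 0 0" --pt "0 0 0" --pt "0 0 0" --turn '[0,0,0,0,0]' --jaw '[0.4,0.6,0.7,0.7,0.7]' --newtons 22

```text
t: 8.58
eef_pos: [0.4059, -0.1451, 0.0194]
tcp_rot: [[1.0, -0.03, 0.003], [-0.03, -1.0, -0.0], [0.003, 0.0, -1.0]]
wrist_force: [-1.5, 2.5, 9.5]
finger_gap: 0.0335
grip_force: 21.0
```

Call:
play_rows --pt "0 0 0" --pt "0 0 0" --pt "0 0 0" --turn '[0,0,0]' --jaw '[0.7,0.7,0.7]'

```text
t: 8.83
eef_pos: [0.4059, -0.1451, 0.0194]
tcp_rot: [[1.0, -0.03, 0.003], [-0.03, -1.0, -0.0], [0.003, 0.0, -1.0]]
wrist_force: [-1.3, 3.5, 8.5]
finger_gap: 0.0334
grip_force: 21.0
```

Call:
play_rows --pt "0 0 -40" --pt "0 0 -80" --pt "0 0 -115" --pt "35 -20 -120" --pt "75 -40 -120" --turn '[0,0,0,0,0]' --jaw '[0.7,0.7,0.7,0.7,0.7]'

```text
t: 9.25
eef_pos: [0.4801, -0.1089, 0.1431]
tcp_rot: [[0.999, -0.033, 0.009], [-0.033, -0.999, -0.003], [0.009, 0.002, -1.0]]
wrist_force: [0.7, -1.0, 0.6]
finger_gap: 0.0333
grip_force: 22.3
```

Call:
play_rows --pt "35 -17 0" --pt "70 -34 0" --pt "104 -51 0" --pt "104 -51 0" --pt "104 -51 0" --turn '[-0.12,-0.24,-0.36,-0.48,-0.6]' --jaw '[0.7,0.7,0.7,0.7,0.7]'

```text
t: 9.67
eef_pos: [0.5851, -0.0596, 0.1376]
tcp_rot: [[0.838, 0.546, -0.001], [0.546, -0.838, 0.0], [-0.0, -0.0, -1.0]]
wrist_force: [-0.9, -0.9, -0.5]
finger_gap: 0.0334
grip_force: 22.3
```

Call:
play_rows --pt "0 0 0" --pt "0 0 0" --pt "0 0 0" --pt "0 0 0" --pt "0 0 0" --turn '[-0.12,-0.24,-0.36,-0.48,-0.6]' --jaw '[0.7,0.7,0.7,0.7,0.7]'

```text
t: 10.08
eef_pos: [0.5839, -0.0607, 0.1386]
tcp_rot: [[0.385, 0.923, 0.001], [0.923, -0.385, -0.0], [0.0, 0.001, -1.0]]
wrist_force: [0.1, 0.9, -1.1]
finger_gap: 0.0334
grip_force: 22.3
```

Call:
play_rows --pt "0 0 0" --pt "0 0 0" --pt "0 0 0" --pt "0 0 0" --pt "0 0 0" --turn '[-0.12,-0.24,-0.36,-0.4,-0.4]' --jaw '[0.7,0.7,0.7,0.7,0.7]'

```text
t: 10.5
eef_pos: [0.5839, -0.0607, 0.1386]
tcp_rot: [[-0.001, 1.0, 0.001], [1.0, 0.001, -0.0], [-0.0, 0.001, -1.0]]
wrist_force: [-0.3, 0.3, 0.1]
finger_gap: 0.0335
grip_force: 22.3
```

Run:
```python
from h import *
s=state(); print(s['t'],s['eef_pos'],s['finger_gap'],s['joint_pos'].round(0),np.round(s['tcp_rot'],3).tolist())
f=grab('wrist','w7.png')
x,y,z=s['eef_pos']
for c in ((-58,-86),(-58,86),(0,86),(0,-86)): print(c,proj(f,(.6175-.03+ (c[0]+29)/1000,-.058+c[1]/1000,.017)))
```

```text
10.5 [ 0.58391972 -0.06068818  0.13858621] 0.03345070469670351 [ -8.  -2. 101.  -0.  80.  -8.] [[-0.001, 1.0, 0.001], [1.0, 0.001, -0.0], [-0.0, 0.001, -1.0]]
(-58, -86) [286.84458275 276.38946254]
(-58, 86) [280.50416299  79.93657275]
(0, 86) [356.81940284  80.00983258]
(0, -86) [349.11621155 276.3696804 ]
```

View pics/w7.png

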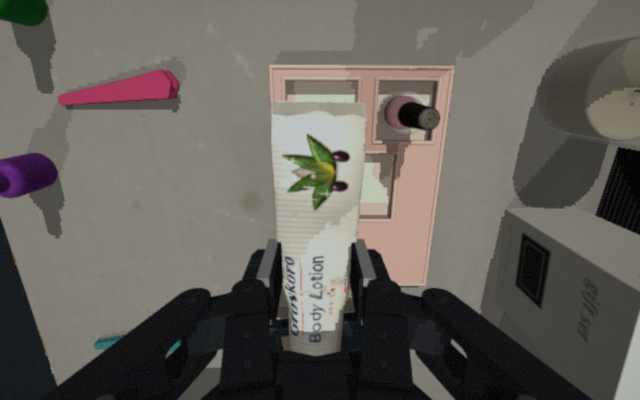

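Tube is square to the trough: tail (318,103), with the trough at columns 283–353 at deck level. The polish still stands at (410,112). Correcting by 3–4 mm and lowering.

Call:
play_rows --pt "3 4 0" --pt "3 4 30" --pt "3 4 65" --pt "3 4 90" --pt "3 4 100" --turn '[0,0,0,0,0]' --jaw '[0.7,0.7,0.7,0.7,0.7]'

```text
t: 10.97
eef_pos: [0.5863, -0.0573, 0.0339]
tcp_rot: [[0.003, 1.0, -0.004], [1.0, -0.003, 0.001], [0.001, -0.004, -1.0]]
wrist_force: [0.0, -0.4, -0.8]
finger_gap: 0.0333
grip_force: 22.3
```

Call:
play_rows --pt "0 0 6" --pt "0 0 12" --pt "0 0 15" --pt "0 0 15" --pt "0 0 15" --turn '[0,0,0,0,0]' --jaw '[0.7,0.7,0.7,0.7,0.7]'

```text
t: 11.38
eef_pos: [0.5882, -0.0577, 0.0236]
tcp_rot: [[0.001, 1.0, 0.001], [1.0, -0.001, -0.0], [-0.0, 0.001, -1.0]]
wrist_force: [1.1, -0.2, 0.6]
finger_gap: 0.0338
grip_force: 22.3
```

Call:
play_rows --pt "0 0 1" --pt "0 0 2" --pt "0 0 2" --turn '[0,0,0]' --jaw '[0.7,0.7,0.7]'

```text
t: 11.63
eef_pos: [0.5884, -0.0578, 0.0224]
tcp_rot: [[0.001, 1.0, 0.002], [1.0, -0.001, -0.0], [-0.0, 0.002, -1.0]]
wrist_force: [-5.6, 0.0, 14.7]
finger_gap: 0.0335
grip_force: 23.7
```

Call:
play_rows --pt "0 0 0" --pt "0 0 0" --pt "0 0 0" --pt "0 0 0" --pt "0 0 0" --turn '[0,0,0,0,0]' --jaw '[0.55,0.5,0.42,0.35,0.32]'

```text
t: 12.05
eef_pos: [0.5876, -0.0577, 0.0204]
tcp_rot: [[0.001, 1.0, -0.0], [1.0, -0.001, 0.0], [0.0, -0.0, -1.0]]
wrist_force: [-0.0, -0.0, -0.2]
finger_gap: 0.0577
grip_force: 0.0
```

Call:
play_rows --pt "0 0 -15" --pt "0 0 -50" --pt "0 0 -90" --pt "-30 0 -130" --pt "-60 0 -160" --turn '[0,0,0,0,0]' --jaw '[0.32,0.32,0.32,0.32,0.32]'

```text
t: 12.47
eef_pos: [0.5877, -0.1109, 0.1766]
tcp_rot: [[-0.001, 1.0, 0.001], [1.0, 0.001, -0.0], [-0.0, 0.001, -1.0]]
wrist_force: [0.5, 0.1, 0.5]
finger_gap: 0.058
grip_force: 0.0
```

Run:
```python
from h import *
s=state(); print(s['t'],s['eef_pos'],s['finger_gap'],np.round(s['tcp_rot'],3).tolist())
f=grab('wrist','w8.png'); np.savez('w8.npz',**f)
```

```text
12.4667 [ 0.5876947  -0.11093146  0.17655933] 0.057987145734144735 [[-0.001, 1.0, 0.001], [1.0, 0.001, -0.0], [-0.0, 0.001, -1.0]]
```

View pics/w8.png

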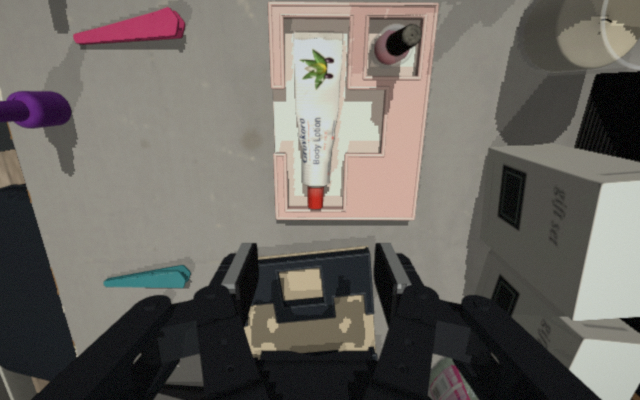

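The tube lies in the trough, tail (318,40), cap (316,198), right way up. The polish still stands. Next the dropper; I'll check its position by numbers from close by.

Call:
play_rows --pt "-110 -110 -25" --pt "-110 -110 -25" --pt "-110 -110 -25" --pt "-110 -110 -25" --pt "-110 -110 -25" --turn '[0,0,0,0,0]' --jaw '[0.32,0.32,0.32,0.32,0.32]'

```text
t: 12.93
eef_pos: [0.4748, -0.2245, 0.2002]
tcp_rot: [[0.004, 1.0, 0.001], [1.0, -0.004, -0.002], [-0.002, 0.001, -1.0]]
wrist_force: [-0.5, 0.7, 0.9]
finger_gap: 0.058
grip_force: 0.0
```

Call:
play_rows --pt "-102 -101 0" --pt "-102 -101 0" --pt "-102 -101 0" --pt "-102 -101 0" --pt "-102 -101 0" --turn '[0,0,0,0,0]' --jaw '[0.32,0.32,0.32,0.32,0.32]'

```text
t: 13.35
eef_pos: [0.3742, -0.3254, 0.1989]
tcp_rot: [[0.004, 1.0, -0.0], [1.0, -0.004, -0.001], [-0.001, -0.0, -1.0]]
wrist_force: [0.9, 0.2, 0.9]
finger_gap: 0.0582
grip_force: 0.0
```

Run:
```python
from h import *
s=state(); print(s['t'],s['eef_pos'],s['finger_gap'])
f=grab('wrist','w9.png'); np.savez('w9.npz',**f)
print('pred base/shoulder/top px',proj(f,(.377,-.322,0)),proj(f,(.377,-.322,.07)),proj(f,(.377,-.322,.102)))
blob(f,(0,80,20),(18,255,200),.06,(200,60,440,330),'brown',60)
blob(f,(0,0,0),(179,255,60),.09,(250,100,390,250),'bulb',60)
blob(f,(82,80,50),(102,255,255),.012,(0,0,330,250),'teal',200)
blob(f,(0,0,0),(179,255,70),.012,(0,0,640,400),'black',200)
```

```text
13.35 [ 0.37418343 -0.3253647   0.19890942] 0.05821633665352407
pred base/shoulder/top px [317.16831961 166.3867231 ] [317.53159248 184.83354658] [317.76492949 196.68228859]
brown [230, 64, 5, 36, 100] rect c 307.5 -237.2 len 26.8 2.5 long axis deg 89.7 mean [ 307.5 -237.4]
brown [303, 156, 35, 33, 474] rect c 379.1 -313.2 len 30.5 29.1 long axis deg 0.9 mean [ 379.  -312.4]
bulb [307, 164, 27, 18, 136] rect c 377.9 -305.4 len 21.1 11.9 long axis deg 9.5 mean [ 377.6 -304.8]
bulb [312, 172, 19, 23, 328] rect c 379.0 -314.9 len 18.3 14.4 long axis deg -80.4 mean [ 379.3 -315. ]
bulb [322, 224, 68, 26, 514] rect c 408.6 -361.5 len 58.1 20.1 long axis deg -6.5 mean [ 411.  -357.6]
teal [292, 69, 38, 16, 430] rect c 370.9 -231.9 len 35.8 12.6 long axis deg 2.7 mean [ 372.6 -232.9]
black [0, 0, 601, 400, 86309] rect c 375.0 -406.0 len 777.4 476.7 long axis deg -0.3 mean [ 289.5 -426.2]
black [447, 28, 169, 101, 8468] rect c 578.8 -236.5 len 152.1 75.7 long axis deg 6.3 mean [ 585.7 -237.5]
black [440, 49, 6, 83, 331] rect c 498.6 -245.9 len 76.2 4.6 long axis deg -82.9 mean [ 499.3 -244.1]
black [307, 164, 27, 31, 584] rect c 379.9 -332.5 len 29.8 29.7 long axis deg 46.5 mean [ 380.  -332.6]
black [549, 170, 37, 30, 357] rect c 642.3 -340.3 len 35.0 30.4 long axis deg 5.9 mean [ 647.4 -345.1]
black [453, 175, 90, 36, 357] rect c 565.9 -343.4 len 95.2 28.1 long axis deg 31.5 mean [ 565.9 -345.2]
black [447, 178, 103, 39, 1233] rect c 571.9 -354.5 len 109.8 31.9 long axis deg 6.7 mean [ 575.9 -357.3]
black [345, 296, 26, 25, 415] rect c 425.7 -496.1 len 35.9 30.8 long axis deg -88.6 mean [ 422.6 -498.5]
```

Dropper by brown and bulb masks: ≈ (379.5,-315). The two masks agree within 2 mm. Descending to grip its body.

Call:
play_rows --pt "10 5 0" --pt "10 5 40" --pt "10 5 80" --pt "10 5 115" --pt "10 5 135" --turn '[0,0,0,0,0]' --jaw '[0.32,0.32,0.32,0.32,0.32]'

```text
t: 13.82
eef_pos: [0.3814, -0.3106, 0.0599]
tcp_rot: [[-0.001, 1.0, -0.003], [1.0, 0.001, 0.003], [0.003, -0.003, -1.0]]
wrist_force: [-0.4, 0.3, -0.6]
finger_gap: 0.0581
grip_force: 0.0
```

Call:
play_rows --pt "0 0 10" --pt "0 0 11" --pt "0 0 11" --pt "0 0 11" --pt "0 0 11" --turn '[0,0,0,0,0]' --jaw '[0.32,0.32,0.6,0.75,0.75]' --newtons 25

```text
t: 14.23
eef_pos: [0.3823, -0.3137, 0.0548]
tcp_rot: [[0.001, 1.0, 0.002], [1.0, -0.001, -0.002], [-0.002, 0.002, -1.0]]
wrist_force: [-0.3, -0.1, 2.3]
finger_gap: 0.032
grip_force: 24.3
```

Call:
play_rows --pt "0 0 0" --pt "0 0 0" --pt "0 0 0" --pt "0 0 0" --turn '[0,0,0,0]' --jaw '[0.75,0.75,0.75,0.75]'

```text
t: 14.57
eef_pos: [0.3822, -0.3139, 0.0546]
tcp_rot: [[0.001, 1.0, 0.002], [1.0, -0.001, -0.002], [-0.002, 0.002, -1.0]]
wrist_force: [0.8, 1.2, 7.9]
finger_gap: 0.0323
grip_force: 24.3
```

Call:
play_rows --pt "0 0 -40" --pt "0 0 -80" --pt "0 10 -115" --pt "10 45 -120" --pt "20 80 -120" --turn '[0,0,0,0,0]' --jaw '[0.75,0.75,0.75,0.75,0.75]'

```text
t: 14.98
eef_pos: [0.4629, -0.2942, 0.1775]
tcp_rot: [[0.004, 1.0, 0.006], [1.0, -0.003, -0.004], [-0.004, 0.006, -1.0]]
wrist_force: [-0.2, -0.7, -0.9]
finger_gap: 0.032
grip_force: 25.5
```

Call:
play_rows --pt "20 35 0" --pt "40 70 0" --pt "62 113 0" --pt "62 113 0" --pt "62 113 0" --turn '[0,0,0,0,0]' --jaw '[0.75,0.75,0.75,0.75,0.75]'

```text
t: 15.4
eef_pos: [0.5761, -0.23, 0.1728]
tcp_rot: [[-0.002, 1.0, -0.0], [1.0, 0.002, 0.0], [0.0, -0.0, -1.0]]
wrist_force: [-0.2, 0.2, -1.1]
finger_gap: 0.032
grip_force: 25.5
```

Run:
```python
from h import *
s=state(); print(s['t'],s['eef_pos'],s['finger_gap'],np.round(s['tcp_rot'],3).tolist())
f=grab('wrist'); np.savez('w10.npz',**f); cv2.imwrite('pics/w10.png',cv2.cvtColor(f['img'],cv2.COLOR_RGB2BGR))
h=cv2.cvtColor(dict(np.load('w9.npz'))['img'],cv2.COLOR_RGB2HSV)
for n,z in (('w9',.017),('w3',.017)):
    g=dict(np.load(n+'.npz')); blob(g,(0,0,0),(179,255,80),.017,(435,20,640,400),n+' dark',1500); blob(g,(15,30,110),(35,255,255),.003,(435,20,640,400),n+' cream',150)
o=np.array([579.7,-284]);a=np.radians(6.6)
R=np.array([[np.cos(a),-np.sin(a)],[np.sin(a),np.cos(a)]])
for l in ((0,52),(-50,-20),(50,-20)): print(l,(o+R@l).round(1))
for l in ((-24,28),(-24,76),(24,76),(24,28)): print(l,proj(f,np.append((o+R@l)/1000,.017)).round(0))
```

```text
15.4 [ 0.57614389 -0.23003928  0.1728268 ] 0.03197555283439377 [[-0.002, 1.0, -0.0], [1.0, 0.002, 0.0], [0.0, -0.0, -1.0]]
w9 dark [440, 26, 177, 106, 10292] rect c 572.3 -237.0 len 157.4 76.2 long axis deg 6.7 mean [ 573.  -238.8]
w9 dark [439, 170, 154, 49, 3652] rect c 584.8 -349.2 len 157.5 38.6 long axis deg 6.5 mean [ 584.2 -350.7]
w9 dark [435, 292, 166, 108, 10364] rect c 602.5 -590.5 len 292.5 138.1 long axis deg -43.0 mean [ 608.  -571.5]
w9 cream [502, 49, 44, 55, 2006] rect c 578.8 -232.0 len 46.8 38.9 long axis deg -83.3 mean [ 578.7 -231.3]
w9 cream [438, 50, 155, 165, 10965] rect c 580.2 -283.3 len 170.0 155.5 long axis deg -83.3 mean [ 562.3 -295.2]
w9 cream [437, 373, 34, 27, 538] rect c 566.7 -633.7 len 48.4 42.0 long axis deg 86.5 mean [ 563.6 -635.4]
w3 dark [577, 94, 63, 148, 5004] rect c 586.8 -345.8 len 154.6 48.2 long axis deg 6.6 mean [ 591.  -346.8]
w3 dark [458, 107, 89, 147, 7986] rect c 574.1 -234.7 len 154.6 82.4 long axis deg 6.9 mean [ 579.6 -236.3]
w3 dark [584, 261, 56, 69, 1522] rect c 438.6 -382.4 len 92.7 36.8 long axis deg -21.1 mean [ 441.7 -387.4]
w3 dark [435, 289, 177, 111, 10367] rect c 361.3 -310.8 len 256.3 172.2 long axis deg 90.0 mean [ 336.3 -292.2]
w3 cream [464, 93, 169, 148, 9504] rect c 579.5 -285.1 len 165.6 155.9 long axis deg -83.3 mean [ 606.  -295.7]
w3 cream [458, 113, 5, 55, 189] rect c 618.2 -193.4 len 56.5 3.8 long axis deg 6.7 mean [ 619.  -193.3]
w3 cream [475, 165, 38, 40, 1309] rect c 570.4 -236.8 len 42.4 38.7 long axis deg 6.6 mean [ 571.2 -236.7]
w3 cream [456, 189, 5, 59, 198] rect c 530.1 -203.6 len 71.2 3.9 long axis deg 6.7 mean [ 530.8 -203.5]
w3 cream [596, 377, 44, 20, 725] rect c 280.4 -460.0 len 68.1 34.5 long axis deg 90.0 mean [ 281.4 -462.7]
(0, 52) [ 573.7 -232.3]
(-50, -20) [ 532.3 -309.6]
(50, -20) [ 631.7 -298.1]
(-24, 28) [290. 209.]
(-24, 76) [283. 161.]
(24, 76) [334. 155.]
(24, 28) [339. 203.]
```

View pics/w10.png

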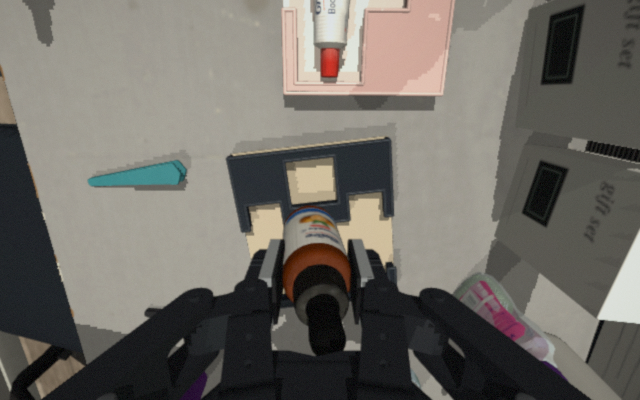

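Well opening at (285..340,155..208), as predicted from the tray pose. Bottle upright in the jaws. Lowering with a 2 mm correction.

Call:
play_rows --pt "-2 -2 20" --pt "-2 -2 55" --pt "-2 -2 85" --pt "-2 -2 105" --pt "-2 -2 108" --turn '[0,0,0,0,0]' --jaw '[0.75,0.75,0.75,0.75,0.75]'

```text
t: 15.87
eef_pos: [0.5697, -0.2337, 0.0612]
tcp_rot: [[0.002, 1.0, -0.005], [1.0, -0.002, 0.002], [0.002, -0.005, -1.0]]
wrist_force: [-0.8, 0.9, -0.6]
finger_gap: 0.0318
grip_force: 25.5
```

Call:
play_rows --pt "0 0 4" --pt "0 0 6" --pt "0 0 6" --pt "0 0 6" --turn '[0,0,0,0]' --jaw '[0.75,0.75,0.75,0.75]'

```text
t: 16.2
eef_pos: [0.5729, -0.2339, 0.0605]
tcp_rot: [[0.001, 1.0, 0.002], [1.0, -0.001, -0.001], [-0.001, 0.002, -1.0]]
wrist_force: [-0.5, -0.7, -0.5]
finger_gap: 0.0316
grip_force: 25.5
```

Call:
play_rows --pt "0 0 1" --pt "0 0 2" --pt "0 0 2" --turn '[0,0,0]' --jaw '[0.75,0.75,0.75]'

```text
t: 16.45
eef_pos: [0.5729, -0.2336, 0.0578]
tcp_rot: [[0.001, 1.0, 0.001], [1.0, -0.001, -0.001], [-0.001, 0.001, -1.0]]
wrist_force: [-0.2, 0.2, 3.9]
finger_gap: 0.0317
grip_force: 25.8
```

Call:
play_rows --pt "0 0 0" --pt "0 0 0" --pt "0 0 0" --pt "0 0 0" --turn '[0,0,0,0]' --jaw '[0.55,0.5,0.42,0.35]'

```text
t: 16.78
eef_pos: [0.5725, -0.2334, 0.0569]
tcp_rot: [[0.001, 1.0, -0.0], [1.0, -0.001, 0.0], [0.0, -0.0, -1.0]]
wrist_force: [-0.4, -0.1, 0.4]
finger_gap: 0.0557
grip_force: 0.0
```

Call:
play_rows --pt "0 0 -15" --pt "0 0 -50" --pt "0 0 -90" --pt "0 0 -125" --pt "0 0 -125" --turn '[0,0,0,0,0]' --jaw '[0.32,0.32,0.32,0.32,0.32]'

```text
t: 17.2
eef_pos: [0.5744, -0.2343, 0.1901]
tcp_rot: [[0.001, 1.0, 0.009], [1.0, -0.001, -0.004], [-0.004, 0.009, -1.0]]
wrist_force: [1.4, -0.3, 0.5]
finger_gap: 0.0579
grip_force: 0.0
```

Call:
play_rows --pt "35 -20 0" --pt "68 -40 0" --pt "102 -60 0" --pt "135 -79 0" --pt "165 -96 0" --turn '[0.12,0.24,0.36,0.48,0.6]' --jaw '[0.45,0.45,0.45,0.45,0.45]'

```text
t: 17.62
eef_pos: [0.4753, -0.0669, 0.1815]
tcp_rot: [[0.571, 0.821, -0.0], [0.821, -0.571, 0.0], [0.0, -0.0, -1.0]]
wrist_force: [0.6, -0.2, 0.6]
finger_gap: 0.0471
grip_force: 0.0
```

Call:
play_rows --pt "17 -35 0" --pt "34 -70 0" --pt "42 -87 0" --pt "42 -87 0" --pt "42 -87 0" --turn '[0.12,0.24,0.36,0.48,0.6]' --jaw '[0.45,0.45,0.45,0.45,0.45]'

```text
t: 18.03
eef_pos: [0.4282, 0.0166, 0.1821]
tcp_rot: [[0.934, 0.358, 0.001], [0.358, -0.934, 0.0], [0.001, 0.0, -1.0]]
wrist_force: [0.7, -0.5, 0.4]
finger_gap: 0.0472
grip_force: 0.0
```

Call:
play_rows --pt "0 0 0" --pt "0 0 0" --pt "0 0 0" --turn '[0.12,0.13,0.13]' --jaw '[0.45,0.45,0.45]'

```text
t: 18.28
eef_pos: [0.4286, 0.0155, 0.1818]
tcp_rot: [[0.971, 0.24, 0.0], [0.24, -0.971, 0.0], [0.0, -0.0, -1.0]]
wrist_force: [0.4, 0.1, -0.3]
finger_gap: 0.0473
grip_force: 0.0
```

```bash
cat >> h.py <<'E'
def clip(f,lo,hi,roi):
    """long-axis midpoint of a clip from its mask (rays on z=.014)"""
    m=cv2.inRange(cv2.cvtColor(f['img'],cv2.COLOR_RGB2HSV),np.array(lo),np.array(hi)); k=np.zeros_like(m); x0,y0,x1,y1=roi; k[y0:y1,x0:x1]=m[y0:y1,x0:x1]
    n,l,st,_=cv2.connectedComponentsWithStats(k); i=1+st[1:,4].argmax(); p=np.argwhere(l==i)[:,::-1]
    w=np.array([ray(f,u,v,.014)[:2]*1000 for u,v in p]); mu=w.mean(0); V=np.linalg.svd(w-mu,full_matrices=False)[2]; q=(w-mu)@V.T
    a,b=np.percentile(q[:,0],[.2,99.8]); mid=np.abs(q[:,0]-(a+b)/2)<6; c=mu+np.array([(a+b)/2,(q[mid,1].max()+q[mid,1].min())/2])@V
    print('clip centre',c.round(1),'len',round(b-a,1),'mid width',round(np.ptp(q[mid,1]),1),'yaw',np.degrees(np.arctan2(V[0][1],V[0][0])).round(1)%180,st[i].tolist())
E
python3 - <<'E'
from h import *
s=state(); print(s['t'],s['eef_pos'],s['finger_gap'],np.round(s['tcp_rot'],3).tolist())
f=grab('wrist','w11.png'); np.savez('w11.npz',**f)
clip(f,(155,110,80),(178,255,255),(200,50,440,290))
clip(dict(np.load('w2.npz')),(155,110,80),(178,255,255),(200,120,260,240))
g=grab('scene','s11.png'); clip(g,(155,110,80),(178,255,255),(240,265,315,325))
E
```

```text
18.2833 [0.42863147 0.01551959 0.18180825] 0.04730716734712687 [[0.971, 0.24, 0.0], [0.24, -0.971, 0.0], [0.0, -0.0, -1.0]]
clip centre [428.7  19.7] len 93.4 mid width 15.0 yaw 7.900000000000006 [304, 129, 24, 93, 1384]
clip centre [428.8  17.4] len 93.2 mid width 17.2 yaw 8.5 [209, 136, 37, 90, 1465]
clip centre [423.8  22. ] len 98.7 mid width 18.6 yaw 6.099999999999994 [254, 281, 44, 30, 429]
```

Run:
```python
from h import *
f=dict(np.load('w11.npz'))
blob(f,(45,100,30),(80,255,255),.04,(100,100,330,400),'green',60)
blob(f,(125,100,30),(150,255,255),.04,(300,100,600,400),'purple',60)
g=cv2.cvtColor(cv2.imread('pics/s11.png'),cv2.COLOR_BGR2RGB); s=grab('side')
for n,lo,hi,r in (('green',(45,100,30),(80,255,255),(255,110,280,165)),('purple',(125,100,30),(150,255,255),(250,140,275,185))):
    blob(s,lo,hi,.02,r,n+' side',20)
    m=cv2.inRange(cv2.cvtColor(s['img'],cv2.COLOR_RGB2HSV),lo,hi)[r[1]:r[3],r[0]:r[2]]; p=np.argwhere(m); b=p[p[:,0]>=p[:,0].max()-1].mean(0); t=p[p[:,0]<=p[:,0].min()+1].mean(0)
    print(n,'base',ray(s,b[1]+r[0],b[0]+r[1],0).round(3),'top',ray(s,t[1]+r[0],t[0]+r[1],.079).round(3))
```

```text
green [214, 201, 42, 54, 1295] rect c 367.5 82.9 len 62.2 28.2 long axis deg -17.7 mean [369.3  82.2]
purple [338, 249, 29, 60, 1155] rect c 340.8 -43.9 len 70.8 24.4 long axis deg 21.5 mean [343.4 -44.8]
green side [263, 131, 7, 24, 105] rect c 369.6 122.2 len 152.5 18.6 long axis deg 85.9 mean [368.3 115.8]
green base [0.366 0.085 0.   ] top [0.367 0.077 0.079]
purple side [257, 153, 8, 22, 72] rect c 344.0 -2.3 len 119.0 19.9 long axis deg 86.6 mean [342.8  -9.2]
purple base [ 0.341 -0.037  0.   ] top [ 0.343 -0.051  0.079]
```

Pink clip: centre (428,19), yaw 8°, width 15–17 mm. Green bottle (368,80) and purple bottle (343,-46) are 85 mm or more away, clear of the gripper. Descending.

Call:
play_rows --pt "0 -4 40" --pt "0 -4 80" --pt "0 -4 115" --pt "0 -4 140" --pt "0 -4 150" --turn '[0.1,0.1,0.1,0.1,0.1]' --jaw '[0.45,0.45,0.45,0.45,0.45]'

```text
t: 18.85
eef_pos: [0.4259, 0.0193, 0.0283]
tcp_rot: [[0.99, 0.141, -0.005], [0.141, -0.99, 0.0], [-0.005, -0.001, -1.0]]
wrist_force: [-0.8, 0.8, -0.5]
finger_gap: 0.0471
grip_force: 0.0
```

Call:
play_rows --pt "0 0 8" --pt "0 0 14" --pt "0 0 14" --pt "0 0 14" --turn '[0,0,0,0]' --jaw '[0.45,0.45,0.45,0.45]'

```text
t: 19.18
eef_pos: [0.4284, 0.0194, 0.0191]
tcp_rot: [[0.99, 0.14, 0.001], [0.14, -0.99, -0.0], [0.001, 0.0, -1.0]]
wrist_force: [-0.1, 0.3, 0.4]
finger_gap: 0.0469
grip_force: 0.0
```

Call:
play_rows --pt "0 0 0" --pt "0 0 0" --pt "0 0 0" --pt "0 0 0" --pt "0 0 0" --turn '[0,0,0,0,0]' --jaw '[0.7,0.85,0.95,0.95,0.95]' --newtons 25

```text
t: 19.6
eef_pos: [0.4282, 0.0194, 0.0189]
tcp_rot: [[0.99, 0.139, 0.001], [0.139, -0.99, 0.0], [0.001, 0.0, -1.0]]
wrist_force: [-1.6, 0.5, 7.1]
finger_gap: 0.0157
grip_force: 24.3
```

Call:
play_rows --pt "0 0 0" --pt "0 0 0" --pt "0 0 0" --turn '[0,0,0]' --jaw '[0.95,0.95,0.95]'

```text
t: 19.85
eef_pos: [0.4282, 0.0194, 0.0189]
tcp_rot: [[0.99, 0.139, 0.001], [0.139, -0.99, 0.0], [0.001, 0.0, -1.0]]
wrist_force: [-1.9, 0.3, 6.2]
finger_gap: 0.0156
grip_force: 24.3
```

Call:
play_rows --pt "0 0 -40" --pt "0 0 -80" --pt "0 0 -120" --pt "0 0 -155" --pt "0 0 -165" --turn '[0,0,0,0,0]' --jaw '[0.95,0.95,0.95,0.95,0.95]'

```text
t: 20.27
eef_pos: [0.429, 0.0194, 0.1892]
tcp_rot: [[0.99, 0.139, 0.007], [0.139, -0.99, -0.0], [0.007, 0.001, -1.0]]
wrist_force: [0.8, 0.6, 1.4]
finger_gap: 0.0154
grip_force: 24.6
```

Call:
play_rows --pt "15 33 0" --pt "30 66 0" --pt "45 99 0" --pt "60 132 0" --pt "75 165 0" --turn '[0,0,0,0,0]' --jaw '[0.95,0.95,0.95,0.95,0.95]'

```text
t: 20.68
eef_pos: [0.5256, -0.1353, 0.1829]
tcp_rot: [[0.99, 0.139, 0.0], [0.139, -0.99, -0.0], [0.0, 0.0, -1.0]]
wrist_force: [-0.2, 0.1, -0.4]
finger_gap: 0.0158
grip_force: 24.6
```

Call:
play_rows --pt "16 36 0" --pt "33 71 0" --pt "49 107 0" --pt "66 142 0" --pt "82 178 0" --turn '[-0.12,-0.24,-0.36,-0.48,-0.6]' --jaw '[0.95,0.95,0.95,0.95,0.95]'

```text
t: 21.1
eef_pos: [0.6318, -0.3002, 0.1825]
tcp_rot: [[0.735, 0.678, -0.0], [0.678, -0.735, 0.0], [0.0, -0.0, -1.0]]
wrist_force: [0.7, 1.0, 0.4]
finger_gap: 0.0158
grip_force: 24.6
```

Call:
play_rows --pt "0 0 0" --pt "0 0 0" --pt "0 0 0" --pt "0 0 0" --pt "0 0 0" --turn '[-0.12,-0.24,-0.36,-0.48,-0.6]' --jaw '[0.95,0.95,0.95,0.95,0.95]'

```text
t: 21.52
eef_pos: [0.631, -0.2985, 0.1826]
tcp_rot: [[0.223, 0.975, -0.0], [0.975, -0.223, 0.0], [0.0, -0.0, -1.0]]
wrist_force: [0.7, -0.4, -0.2]
finger_gap: 0.0153
grip_force: 24.7
```

Call:
play_rows --pt "0 0 0" --pt "0 0 0" --pt "0 0 0" --pt "0 0 0" --pt "0 0 0" --turn '[-0.12,-0.24,-0.346,-0.346,-0.346]' --jaw '[0.95,0.95,0.95,0.95,0.95]'

```text
t: 21.93
eef_pos: [0.6309, -0.2984, 0.1828]
tcp_rot: [[-0.111, 0.994, -0.0], [0.994, 0.111, 0.0], [0.0, -0.0, -1.0]]
wrist_force: [-0.8, 0.1, 0.5]
finger_gap: 0.0154
grip_force: 24.7
```

Run:
```python
from h import *
s=state(); R=np.array(s['tcp_rot']); print(s['t'],s['eef_pos'],s['finger_gap'],R.round(3).tolist())
o=np.array([579.6,-284.3]);a=np.radians(6.6);M=np.array([[np.cos(a),-np.sin(a)],[np.sin(a),np.cos(a)]])
d=np.append(o+M@[50,-20],22)/1000-s['eef_pos']; print('tool shift mm',(R.T@d*1000).round(1),'turn',np.radians(-(96.6-np.degrees(np.arctan2(R[1,0],R[0,0])))).round(3))
f=grab('wrist','w12.png'); np.savez('w12.npz',**f)
# held clip seen at its height
z=s['eef_pos'][2]-.005
m=cv2.inRange(cv2.cvtColor(f['img'],cv2.COLOR_RGB2HSV),(155,110,80),(178,255,255)); m[:,:240]=0; m[:,400:]=0
n,l,st,_=cv2.connectedComponentsWithStats(m); i=1+st[1:,4].argmax(); p=np.argwhere(l==i)[:,::-1]; print(st[i])
w=np.array([ray(f,u,v,z)*1000 for u,v in p]); t=(w-s['eef_pos']*1000)@R; print('clip in tool x',t[:,0].min().round(1),t[:,0].max().round(1),'y at far end',t[t[:,0]>t[:,0].max()-5][:,1].mean().round(1))
```

```text
21.9333 [ 0.63094448 -0.2983724   0.18276612] 0.015441132337954322 [[-0.111, 0.994, -0.0], [0.994, 0.111, 0.0], [0.0, -0.0, -1.0]]
tool shift mm [-1.000e-01  6.000e-01  1.608e+02] turn -0.004
[ 293  167   47  170 5157]
clip in tool x -44.5 48.3 y at far end 1.4
```

The clip sits centred and straight in the jaws: -45..+48 mm along, 1.4 mm off at the far end. Over the far slot to within 1 mm, so lowering.

Call:
play_rows --pt "0 0 35" --pt "0 0 70" --pt "0 0 105" --pt "0 0 135" --pt "0 0 145" --turn '[0,0,0,0,0]' --jaw '[0.95,0.95,0.95,0.95,0.95]'

```text
t: 22.4
eef_pos: [0.6291, -0.2974, 0.0327]
tcp_rot: [[-0.112, 0.994, -0.005], [0.994, 0.112, 0.003], [0.003, -0.005, -1.0]]
wrist_force: [0.0, 0.5, -1.1]
finger_gap: 0.0158
grip_force: 24.6
```

Call:
play_rows --pt "0 0 6" --pt "0 0 11" --pt "0 0 14" --pt "0 0 14" --pt "0 0 14" --turn '[0,0,0,0,0]' --jaw '[0.95,0.95,0.95,0.95,0.95]'

```text
t: 22.82
eef_pos: [0.6316, -0.2987, 0.0254]
tcp_rot: [[-0.114, 0.993, 0.002], [0.993, 0.114, -0.001], [-0.001, 0.002, -1.0]]
wrist_force: [0.0, -0.3, -0.0]
finger_gap: 0.0153
grip_force: 24.7
```

Call:
play_rows --pt "0 0 1" --pt "0 0 2" --pt "0 0 2" --turn '[0,0,0]' --jaw '[0.95,0.95,0.95]'

```text
t: 23.07
eef_pos: [0.6311, -0.2984, 0.0222]
tcp_rot: [[-0.115, 0.993, 0.0], [0.993, 0.115, -0.0], [-0.0, 0.0, -1.0]]
wrist_force: [-0.4, 0.0, 0.4]
finger_gap: 0.0156
grip_force: 24.7
```

Call:
play_rows --pt "0 0 1" --pt "0 0 1" --pt "0 0 1" --pt "0 0 1" --pt "0 0 1" --turn '[0,0,0,0,0]' --jaw '[0.75,0.65,0.6,0.55,0.55]'

```text
t: 23.48
eef_pos: [0.631, -0.2984, 0.021]
tcp_rot: [[-0.115, 0.993, -0.0], [0.993, 0.115, 0.0], [0.0, -0.0, -1.0]]
wrist_force: [0.4, -0.6, 1.3]
finger_gap: 0.0384
grip_force: 0.0
```

Call:
play_rows --pt "0 0 -15" --pt "0 0 -50" --pt "0 0 -90" --pt "0 0 -130" --pt "0 0 -155" --turn '[0,0,0,0,0]' --jaw '[0.55,0.55,0.55,0.55,0.55]'

```text
t: 23.9
eef_pos: [0.6315, -0.2986, 0.1822]
tcp_rot: [[-0.115, 0.993, 0.004], [0.993, 0.115, -0.002], [-0.003, 0.004, -1.0]]
wrist_force: [-0.1, -0.5, -0.1]
finger_gap: 0.0383
grip_force: 0.0
```

Call:
play_rows --pt "10 -22 0" --pt "20 -44 0" --pt "29 -66 0" --pt "38 -88 0" --pt "47 -109 0" --turn '[0,0,0,0,0]' --jaw '[0.45,0.45,0.45,0.45,0.45]'

```text
t: 24.32
eef_pos: [0.5161, -0.2638, 0.1772]
tcp_rot: [[-0.115, 0.993, 0.001], [0.993, 0.115, -0.0], [-0.001, 0.001, -1.0]]
wrist_force: [1.0, 0.1, 1.2]
finger_gap: 0.0469
grip_force: 0.0
```

Call:
play_rows --pt "10 -22 0" --pt "20 -44 0" --pt "29 -66 0" --pt "38 -88 0" --pt "48 -109 0" --turn '[0.12,0.24,0.36,0.48,0.6]' --jaw '[0.45,0.45,0.45,0.45,0.45]'

```text
t: 24.73
eef_pos: [0.4023, -0.2287, 0.177]
tcp_rot: [[0.471, 0.882, 0.001], [0.882, -0.471, -0.001], [-0.0, 0.001, -1.0]]
wrist_force: [-0.0, 0.1, 0.6]
finger_gap: 0.0466
grip_force: 0.0
```

Call:
play_rows --pt "0 0 0" --pt "0 0 0" --pt "0 0 0" --pt "0 0 0" --pt "0 0 0" --turn '[0.12,0.24,0.36,0.48,0.6]' --jaw '[0.45,0.45,0.45,0.45,0.45]'

```text
t: 25.15
eef_pos: [0.4034, -0.229, 0.1773]
tcp_rot: [[0.887, 0.462, 0.001], [0.462, -0.887, -0.001], [0.001, 0.001, -1.0]]
wrist_force: [-0.5, -1.1, -0.4]
finger_gap: 0.0468
grip_force: 0.0
```

Call:
play_rows --pt "0 0 0" --pt "0 0 0" --pt "0 0 0" --pt "0 0 0" --pt "0 0 0" --turn '[0.12,0.24,0.34,0.34,0.34]' --jaw '[0.45,0.45,0.45,0.45,0.45]'

```text
t: 25.57
eef_pos: [0.4035, -0.229, 0.1769]
tcp_rot: [[0.989, 0.149, 0.001], [0.149, -0.989, -0.001], [0.001, 0.001, -1.0]]
wrist_force: [0.2, -0.5, 0.2]
finger_gap: 0.0469
grip_force: 0.0
```

Run:
```python
from h import *
s=state(); R=np.array(s['tcp_rot']); print(s['t'],s['eef_pos'],s['finger_gap'],R.round(3).tolist())
f=grab('wrist','w13.png'); np.savez('w13.npz',**f)
clip(f,(82,80,50),(102,255,255),(200,50,440,300))
clip(dict(np.load('w2.npz')),(82,80,50),(102,255,255),(445,140,490,260))
blob(grab('side'),(82,80,50),(102,255,255),.012,(265,190,325,225),'side')
```

```text
25.5667 [ 0.40351116 -0.22902764  0.17685306] 0.046852215769074446 [[0.989, 0.149, 0.001], [0.149, -0.989, -0.001], [0.001, 0.001, -1.0]]
clip centre [ 402.7 -229.3] len 93.2 mid width 14.6 yaw 7.0 [306, 131, 23, 94, 1386]
clip centre [ 403.6 -225.2] len 93.7 mid width 18.6 yaw 6.300000000000011 [456, 161, 27, 86, 1456]
side [272, 205, 36, 13, 165] rect c 402.2 -238.0 len 93.3 21.4 long axis deg 16.5 mean [ 401.6 -236.3]
```

Teal clip: centre (403,-229), yaw 7°, already under the tool. Descending.

Call:
play_rows --pt "0 0 40" --pt "0 0 80" --pt "0 0 115" --pt "0 0 138" --pt "0 0 145" --turn '[0.03,0.03,0.03,0.03,0.03]' --jaw '[0.45,0.45,0.45,0.45,0.45]'

```text
t: 26.08
eef_pos: [0.4019, -0.228, 0.0273]
tcp_rot: [[0.993, 0.118, -0.004], [0.118, -0.993, 0.003], [-0.004, -0.003, -1.0]]
wrist_force: [-0.6, -0.5, -0.6]
finger_gap: 0.0468
grip_force: 0.0
```

Call:
play_rows --pt "0 0 8" --pt "0 0 13" --pt "0 0 13" --pt "0 0 13" --turn '[0,0,0,0]' --jaw '[0.45,0.45,0.45,0.45]'

```text
t: 26.42
eef_pos: [0.4041, -0.2294, 0.0191]
tcp_rot: [[0.993, 0.116, 0.001], [0.116, -0.993, -0.001], [0.001, 0.001, -1.0]]
wrist_force: [0.7, -0.9, 0.1]
finger_gap: 0.047
grip_force: 0.0
```

Call:
play_rows --pt "0 0 0" --pt "0 0 0" --pt "0 0 0" --pt "0 0 0" --pt "0 0 0" --turn '[0,0,0,0,0]' --jaw '[0.7,0.85,0.95,0.95,0.95]' --newtons 25

```text
t: 26.83
eef_pos: [0.4039, -0.2293, 0.0189]
tcp_rot: [[0.993, 0.116, 0.001], [0.116, -0.993, -0.001], [0.001, 0.001, -1.0]]
wrist_force: [-1.4, 0.7, 6.6]
finger_gap: 0.016
grip_force: 24.3
```

Call:
play_rows --pt "0 0 0" --pt "0 0 0" --pt "0 0 0" --turn '[0,0,0]' --jaw '[0.95,0.95,0.95]'

```text
t: 27.08
eef_pos: [0.4039, -0.2293, 0.0189]
tcp_rot: [[0.993, 0.116, 0.001], [0.116, -0.993, -0.001], [0.001, 0.001, -1.0]]
wrist_force: [-0.7, -0.2, 6.1]
finger_gap: 0.0161
grip_force: 24.3
```

Call:
play_rows --pt "0 0 -40" --pt "0 0 -80" --pt "0 0 -120" --pt "0 0 -155" --pt "0 0 -165" --turn '[0,0,0,0,0]' --jaw '[0.95,0.95,0.95,0.95,0.95]'

```text
t: 27.5
eef_pos: [0.4046, -0.2298, 0.1892]
tcp_rot: [[0.993, 0.116, 0.006], [0.116, -0.993, -0.004], [0.006, 0.005, -1.0]]
wrist_force: [0.8, 0.2, 0.7]
finger_gap: 0.0159
grip_force: 24.6
```

Call:
play_rows --pt "24 19 0" --pt "48 38 0" --pt "71 57 0" --pt "95 76 0" --pt "118 95 0" --turn '[-0.12,-0.24,-0.36,-0.48,-0.6]' --jaw '[0.95,0.95,0.95,0.95,0.95]'

```text
t: 27.92
eef_pos: [0.533, -0.3105, 0.1826]
tcp_rot: [[0.751, 0.661, 0.0], [0.661, -0.751, 0.0], [0.0, 0.0, -1.0]]
wrist_force: [-0.8, -0.0, -0.2]
finger_gap: 0.0158
grip_force: 24.6
```

Call:
play_rows --pt "0 0 0" --pt "0 0 0" --pt "0 0 0" --pt "0 0 0" --pt "0 0 0" --turn '[-0.12,-0.24,-0.36,-0.48,-0.6]' --jaw '[0.95,0.95,0.95,0.95,0.95]'

```text
t: 28.33
eef_pos: [0.5317, -0.3098, 0.1826]
tcp_rot: [[0.246, 0.969, -0.0], [0.969, -0.246, 0.0], [0.0, -0.0, -1.0]]
wrist_force: [-0.2, 0.4, -0.3]
finger_gap: 0.016
grip_force: 24.6
```

Call:
play_rows --pt "0 0 0" --pt "0 0 0" --pt "0 0 0" --pt "0 0 0" --pt "0 0 0" --turn '[-0.12,-0.24,-0.369,-0.369,-0.369]' --jaw '[0.95,0.95,0.95,0.95,0.95]'

```text
t: 28.75
eef_pos: [0.5317, -0.3097, 0.1828]
tcp_rot: [[-0.11, 0.994, -0.0], [0.994, 0.11, 0.0], [0.0, -0.0, -1.0]]
wrist_force: [-0.8, -0.3, -0.7]
finger_gap: 0.0157
grip_force: 24.6
```

Run:
```python
from h import *
s=state(); R=np.array(s['tcp_rot']); print(s['t'],s['eef_pos'],s['finger_gap'],R.round(3).tolist())
o=np.array([579.6,-284.3]);a=np.radians(6.6);M=np.array([[np.cos(a),-np.sin(a)],[np.sin(a),np.cos(a)]])
d=np.append(o+M@[-50,-20],22)/1000-s['eef_pos']; print('tool shift mm',(R.T@d*1000).round(1),'turn',np.radians(-(96.6-np.degrees(np.arctan2(R[1,0],R[0,0])))).round(3))
f=grab('wrist','w14.png'); np.savez('w14.npz',**f)
z=s['eef_pos'][2]-.005
m=cv2.inRange(cv2.cvtColor(f['img'],cv2.COLOR_RGB2HSV),(82,80,50),(102,255,255)); m[:,:240]=0; m[:,400:]=0
n,l,st,_=cv2.connectedComponentsWithStats(m); i=1+st[1:,4].argmax(); p=np.argwhere(l==i)[:,::-1]; print(st[i])
w=np.array([ray(f,u,v,z)*1000 for u,v in p]); t=(w-s['eef_pos']*1000)@R; print('clip in tool x',t[:,0].min().round(1),t[:,0].max().round(1),'y at far end',t[t[:,0]>t[:,0].max()-5][:,1].mean().round(1))
```

```text
28.75 [ 0.53168411 -0.30973861  0.1828036 ] 0.015701786717672205 [[-0.11, 0.994, -0.0], [0.994, 0.11, 0.0], [0.0, -0.0, -1.0]]
tool shift mm [ -0.2   0.5 160.8] turn -0.005
[ 293  170   46  170 5103]
clip in tool x -46.5 46.9 y at far end 1.2
```

Same as before: centred and straight. Lowering, releasing, then backing up to look.

Call:
play_rows --pt "0 0 35" --pt "0 0 70" --pt "0 0 105" --pt "0 0 135" --pt "0 0 145" --turn '[0,0,0,0,0]' --jaw '[0.95,0.95,0.95,0.95,0.95]'

```text
t: 29.22
eef_pos: [0.5298, -0.3086, 0.0331]
tcp_rot: [[-0.11, 0.994, -0.005], [0.994, 0.11, 0.003], [0.004, -0.004, -1.0]]
wrist_force: [-0.5, 0.5, -1.5]
finger_gap: 0.0158
grip_force: 24.6
```

Call:
play_rows --pt "0 0 6" --pt "0 0 11" --pt "0 0 15" --pt "0 0 17" --pt "0 0 17" --turn '[0,0,0,0,0]' --jaw '[0.95,0.95,0.95,0.95,0.95]'

```text
t: 29.63
eef_pos: [0.5322, -0.3101, 0.022]
tcp_rot: [[-0.113, 0.994, 0.001], [0.994, 0.113, -0.001], [-0.001, 0.001, -1.0]]
wrist_force: [0.8, 0.8, 0.5]
finger_gap: 0.0161
grip_force: 24.6
```

Call:
play_rows --pt "0 0 0" --pt "0 0 0" --pt "0 0 0" --pt "0 0 0" --pt "0 0 0" --turn '[0,0,0,0,0]' --jaw '[0.75,0.65,0.6,0.55,0.55]'

```text
t: 30.05
eef_pos: [0.5317, -0.3098, 0.0211]
tcp_rot: [[-0.114, 0.994, 0.0], [0.994, 0.114, -0.0], [-0.0, 0.0, -1.0]]
wrist_force: [-0.8, 0.5, 0.4]
finger_gap: 0.0382
grip_force: 0.0
```

Call:
play_rows --pt "0 0 -15" --pt "0 0 -50" --pt "0 0 -90" --pt "0 0 -130" --pt "0 0 -170" --turn '[0,0,0,0,0]' --jaw '[0.55,0.55,0.55,0.55,0.55]'

```text
t: 30.47
eef_pos: [0.5313, -0.3095, 0.1928]
tcp_rot: [[-0.114, 0.994, -0.0], [0.994, 0.114, 0.0], [0.0, -0.0, -1.0]]
wrist_force: [-0.1, -1.0, 0.1]
finger_gap: 0.0386
grip_force: 0.0
```

Call:
play_rows --pt "-30 0 -10" --pt "-60 0 -20" --pt "-90 0 -30" --pt "-120 0 -40" --pt "-120 0 -40" --turn '[0,0,0,0,0]' --jaw '[0.3,0.3,0.3,0.3,0.3]'

```text
t: 30.88
eef_pos: [0.5453, -0.4333, 0.2324]
tcp_rot: [[-0.111, 0.994, 0.001], [0.994, 0.111, -0.002], [-0.002, 0.001, -1.0]]
wrist_force: [-0.5, -0.4, 0.6]
finger_gap: 0.0602
grip_force: 0.0
```

Run:
```python
from h import *
s=state(); print(s['t'],s['eef_pos'],s['finger_gap'])
f=grab('wrist','w15.png'); np.savez('w15.npz',**f)
clip(f,(82,80,50),(102,255,255),(0,0,640,400)); clip(f,(155,110,80),(178,255,255),(300,100,480,330))
o=np.array([579.6,-284.3]);a=np.radians(6.6);M=np.array([[np.cos(a),-np.sin(a)],[np.sin(a),np.cos(a)]])
print('want',o+M@[-50,-20],o+M@[50,-20]); print('dropper top px',proj(f,(.573,-.2325,.105)))
```

```text
30.8833 [ 0.54531646 -0.43329822  0.23239586] 0.06016058603309473
clip centre [ 534.  -315.3] len 92.8 mid width 14.3 yaw 96.9 [306, 0, 21, 100, 1417]Traceback (most recent call last):
  File "<stdin>", line 4, in <module>
  File "h.py", line 26, in clip
    n,l,st,_=cv2.connectedComponentsWithStats(k); i=1+st[1:,4].argmax(); p=np.argwhere(l==i)[:,::-1]
                                                      ~~~~~~~~~~~~~~~^^
ValueError: attempt to get argmax of an empty sequence
```

View pics/w15.png

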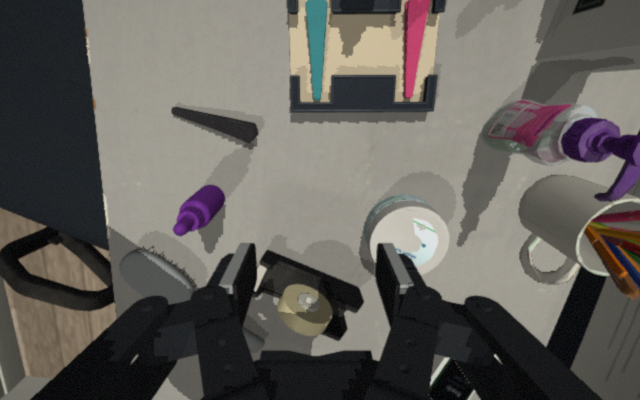

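Both clips lie in their slots: teal (317,50), pink (415,50). The black clip is untouched at (215,122). One last look takes in the bottles too.

Call:
play_rows --pt "20 0 -20" --pt "45 0 -45" --pt "70 0 -70" --pt "90 0 -90" --pt "90 0 -90" --turn '[0,0,0,0,0]' --jaw '[0.3,0.3,0.3,0.3,0.3]'

```text
t: 31.35
eef_pos: [0.5354, -0.3364, 0.3264]
tcp_rot: [[-0.116, 0.993, 0.005], [0.993, 0.116, -0.003], [-0.003, 0.005, -1.0]]
wrist_force: [0.7, -1.0, -0.3]
finger_gap: 0.0598
grip_force: 0.0
```

Call:
play_rows --pt "0 0 0" --pt "0 0 0" --pt "0 0 0" --turn '[0,0,0]' --jaw '[0.3,0.3,0.3]'

```text
t: 31.6
eef_pos: [0.5349, -0.3396, 0.3195]
tcp_rot: [[-0.114, 0.994, -0.002], [0.994, 0.114, 0.001], [0.001, -0.001, -1.0]]
wrist_force: [0.4, 0.2, -1.0]
finger_gap: 0.0596
grip_force: 0.0
```

Run:
```python
from h import *
f=grab('wrist','w16.png'); print(state()['t'],'dropper base/top',proj(f,(.573,-.2325,.003)),proj(f,(.573,-.2325,.105)),'polish top',proj(f,(.6535,.004,.082)))
clip(f,(82,80,50),(102,255,255),(150,50,480,330)); clip(f,(155,110,80),(178,255,255),(300,100,480,330))
```

```text
31.65 dropper base/top [352.23237757  74.79425345] [363.17320399  69.52323921] polish top [ 493.31582415 -205.26979379]
clip centre [ 534.  -314.1] len 94.0 mid width 12.5 yaw 96.9 [309, 98, 15, 70, 688]
clip centre [ 632.2 -302.9] len 89.1 mid width 14.2 yaw 95.9 [382, 100, 18, 66, 737]
```

View pics/w16.png

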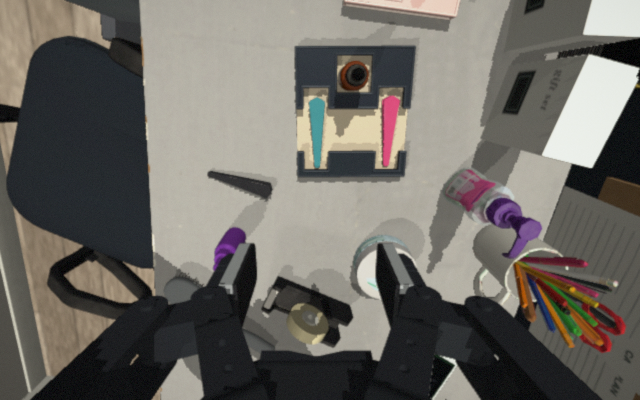

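Dropper upright in its well at (354,75), both clips inside their slots with margin at both ends, and the gripper clear. Handing in.

```bash
python3 -c "
from h import *
print(sign_off())"
```

```text
the job is handed in; nothing more can be done
None
```

Both gift sets are made up and handed in at about 32 s: polish and tube in the pink tray, dropper and both clips in the dark tray, and the black clip left where it lay.

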